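# Snug a screw jack under a formed rib with a tommy bar

### The arm

A 6-joint arm with a two-finger parallel gripper is mounted at the origin on the work surface. World frame = base frame: x ahead of the robot, y to its left, z up, the work surface at z = 0. Lengths are in mm, angles in rad, forces in N, time in s.
With the tool pointing down it reaches from about 250 to 800 mm from the base axis. Payload 8.5 kg.
Tool frame: the origin (TCP) lies at the very end of the fingers, on their centre line; the grasp point (between the pads) lies 19 mm behind it (ctrl.grip_point_offset is the distance from the TCP to the grasp point, in mm); z points along the fingers, y is the line along which they close (so a half turn about z gives the same grasp; the last joint's range is limited). The gripper opens to 85 mm and grips with 20 to 120 N. Pads are 22 mm wide; open, the fingers measure 114 mm over their backs; the gripper's body (76 mm by 85 mm) begins 54 mm behind the grasp point. The pads swing forward as they close: fully open they stand 13 mm farther back than shut.
Start: joints at [-1.343, 0.238, -0.013, 1.319, 0, 1.571], TCP at [118.551, -511.394, 231.276] pointing down, gripper open.
Joint ranges: [-2.66, 2.66], [-1.03, 1.9], [-1.14, 1.46], [-1.82, 2.27], [-1.45, 1.34], [-3.14, 3.14]. Speed limits (rad/s): [2.22, 2.22, 2.79, 3.14, 3.14, 3.14].

### API

Orientations are given as a unit quaternion [x, y, z, w].
In Python, from bench import ctrl, imaging gives the robot as it stands.
- The arm moves only by the shell command python3 -m handwheel 'ROWS' [FORCE]. ROWS is JSON, a list that holds one entry, the list of rows, each a list of 7 numbers: the turn, a rotation vector about the tool's x, y, z in rad, then the shift along the tool's x, y, z in cm, then the opening, from 0 (shut) to 1 (fully open). A call has 1 to 20 rows; each row is the pose to reach, as a shift and turn from the pose commanded when the call began, along the tool's axes at that moment; what a row does not reach only later rows make up. A row lasts 1/10 s, in which the tool goes at most 50 mm and 8.59 degrees, less where a joint would pass 70% of its speed; a pose out of reach is approached as far as the arm can. A call with a gripper value outside its range is refused whole. The fingers move at their own pace and stop on an object; FORCE is the grip in N (left out, the last holds). Time passes only in rows, so rows that repeat a pose let the fingers close. It gives the time, the measured TCP pose, the force, the opening and the grip force at its end, in the units of the state.
- ctrl.read_state(): the state, without advancing time (a new reading comes with each control period).
- imaging.capture(name): name is "scene" or "side" or "wrist"; returns a dict with "color" (384x512x3 uint8, red, green, blue), "K" (3x3 intrinsics, pixels), "R" (3x3) and "t" (3): a world point X has camera coordinates R X + t. Camera axes: x right, y down, z forward; pixel columns grow to the right and rows downward; lengths in mm; the calibration is good to about 2 mm. The wrist camera is an equidistant fisheye: a pixel r from the principal point sees the ray r / f radians off the axis. A picture is of the moment at which its call begins. There is no depth.
- ctrl.finish_job(): hands the job in; it is judged then, once.
The state is a dict: "time_s": time; "joint_positions": joint angles; "joint_vel": joint speeds; "joint_efforts": joint torques, N m; "tcp_pos": TCP position; "orientation": TCP orientation; "wrist_force": force on the tool from outside, world axes, zero at the start; "moment": the same for the moment, N m; "grip_width": finger opening in mm; "finger_force": force on a finger pad.
Only numpy, scipy, OpenCV 4.12 (cv2) and the standard library are available. Lean on these libraries where they do the work, as an engineer would, in place of code of your own. Each camera call takes 0.05 s, during which the arm holds its last target. There are 200 camera calls.

### The job

Take the loose steel bar from its rest and, putting it into one hole of the screw jack's collar after another, turn the collar counter-clockwise (seen from above) until the jack's pad bears snugly on the underside of the thin rib. Stop as soon as you feel it bear, for forcing it would bend the rib; then lay the bar back in its rest. Turn the collar only with the bar, and leave the other things where they are.

Things in the scene. Friction and masses are not known exactly. Their poses are not given: they have to be found in the camera images.
- bar: The loose plain round steel bar, diameter 9 mm, 190 mm long, 95 g, both ends tapered to 5 mm over the last 8 mm (either end may be used). Origin at its centre, x along the bar. It starts lying level in its rest, its centre within 12 mm of the rest's centre along the bar.
- rest_seat (a point): The bar's rest: black plate 130 x 70 x 6 mm fixed to the table, with two upright V-notches 110 mm apart (10 mm thick, arms up to 46 mm above the table, 20 mm either side). The point: where the bar's centre lies when the bar rests midway in both notches, 36 mm above the table; x along the resting bar, z up. 100 mm of the bar between the notches is free for the fingers.
- collar: Steel jack collar: drum, radius 40 mm, 23 mm high, staying at its height. Six radial holes in its rim, 60 degrees apart, 11 mm wide, 12 mm high, closed 15 mm from the axis; a groove on the top face runs over each. Origin on the axis at the holes' mid-height, about 52 mm above the table; x points out through one hole. At the start it turns only counter-clockwise; it stays where it is left.
- pad: The jack's round steel pad, radius 16 mm, above the collar; rises 16 mm per collar turn, without turning itself. Origin: centre of its top face. Running the collar takes 0.15 N m about its axis (4 N from the bar at its rim). Once the pad bears on the rib, the moment climbs about 5 N m per rad: 0.3 to 0.45 N m in all is snug, above 0.7 N m the rib bends.
- rib: Thin arched aluminium rib, 36 mm wide, 4 mm thick, 280 mm span over the jack, ends clamped on the fixture. Origin: middle of the flat underside of its crown, 83 mm above the table, right above the pad; y along the span. The starting gap to the pad is 4.6 to 5.8 mm (0.29 to 0.36 turn), too fine to judge by sight; one swing of the bar does not suffice.
- fixture: Black fixture, fixed: blocks 62 mm high on a base 90 x 280 x 8 mm, the jack between them. Origin on the table under the jack's axis; y along the rib; its -x side, towards the robot, is the open bay for the bar. Blocks: 55 to 140 mm either side in y, -45 to 45 mm in x; a bar in a hole swings about 45 degrees either side of -x. Toggle clamps with blue handles, 103 mm high, on the +x side.
- bin: Bystander: an empty grey open bin 130 x 100 x 45 mm. Origin under its centre.
- spool: Bystander: a small black reel, radius 40 mm, 30 mm high, lying flat. Origin under its centre.
- screwdriver: Bystander: a screwdriver lying on the table. Origin on its axis line, underside.
- jar: Bystander: a jar, radius 25 mm, 70 mm high. Origin under its centre.

How it is judged (in metres and radians):
On the way:
1. the pad bears snugly on the rib (contact force between pad and rib above 25 N), for 0.2 s.
At the end, for the whole second after the job is handed in: The jack's pad presses on the rib with at least 20 N (the jack holds it by itself), and the bar lies at rest in both notches of its rest, its centre within 35 mm of the rest's middle, within 6 mm of its resting height and within 0.12 rad of the rest's direction (contact force between pad and rib above 20 N and horizontal distance between bar and rest_seat below 0.035 m and z of bar in the frame of rest_seat between -0.006 and 0.006 m and angle between the x axis of bar and the x axis of rest_seat, either way round below 0.12 rad and linear speed of bar below 0.02 m/s); the robot touches nothing.
It fails at once if the jack is forced: the pad presses on the rib with more than 220 N and bends it (contact force between pad and rib above 220 N).
It fails at once if the collar is turned with the fingers (contact force between the fingers and collar above 2 N).
It fails at once if a bystander is moved by more than 30 mm (distance of any of bin, spool, screwdriver, jar from where it was at the start of the episode above 0.03 m).
It also fails if it takes over 72 s, if anything falls off the work surface, if the arm or the gripper's body presses on something with over 40 N, if the wrist force passes 120 N, or if a joint passes its speed limit or range.

## Working session

There is one attempt and no reset: what is moved stays moved. The work goes in short steps, Python scripts to look and compute and a shell command to move; the robot and the scene stay as the last step left them, time stands still between calls to the robot, and variables do not carry over. Pictures are saved under pics/ and viewed, at most 10 in all, crops included, and the job is handed in when it is done.

```bash
ls; mkdir -p pics; python3 - <<'E'
from bench import ctrl, imaging
import cv2
print(ctrl.read_state())
for n in ("scene","side"):
    d=imaging.capture(n); cv2.imwrite(f"pics/{n}0.png",cv2.resize(d["color"][:,:,::-1],(800,600),interpolation=cv2.INTER_CUBIC))
    print(n,d["K"].tolist(),d["R"].tolist(),d["t"].tolist())
E
```

```text
pics
{'time_s': 0.0, 'joint_positions': array([-1.34299774e+00,  2.38779887e-01, -1.42699927e-02,  1.31919752e+00,
        1.67596176e-05,  1.57079720e+00]), 'joint_vel': array([ 0.0005373 ,  0.00097343, -0.00062915,  0.00101512, -0.00051957,
        0.0004373 ]), 'joint_efforts': array([-1.83677883e-03, -5.38778365e+01,  3.46438265e+01,  1.83304207e-02,
       -1.40317547e-04,  1.23415373e-05]), 'tcp_pos': array([ 118.47206903, -511.02379742,  230.67196788]), 'orientation': array([ 9.93520274e-01,  1.13652714e-01, -7.41344922e-05, -7.21789083e-04]), 'wrist_force': array([ 0.1615986 , -0.23315532, -0.22681891]), 'moment': array([ 0.00419611, -0.00806211,  0.07165741]), 'finger_force': 0.0, 'grip_width': 85.17855949842034}
scene [[356.22566960119696, 0.0, 258.03045928876236], [0.0, 356.22566960119696, 192.9927111692432], [0.0, 0.0, 1.0]] [[0.21135295388438535, 0.977362461724651, -0.009620150512073803], [0.7064643591913478, -0.15955871053199427, -0.6895281916540658], [-0.6754539496343948, 0.13893752662580877, -0.7241949500089042]] [-118.74421661027445, -344.60319694672216, 1398.43357458923]
side [[382.99569068003035, 0.0, 250.62977004013695], [0.0, 382.99569068003035, 193.83532806484214], [0.0, 0.0, 1.0]] [[-0.9645009827398396, -0.26401026603655225, -0.0060360352212479205], [-0.1803691065574414, 0.6752877919852305, -0.7151596908351187], [0.1928855611328997, -0.6886835103463863, -0.6989350348089765]] [548.5708653635454, 165.49566222338063, 875.8692563383024]
```

View pics/scene0.png

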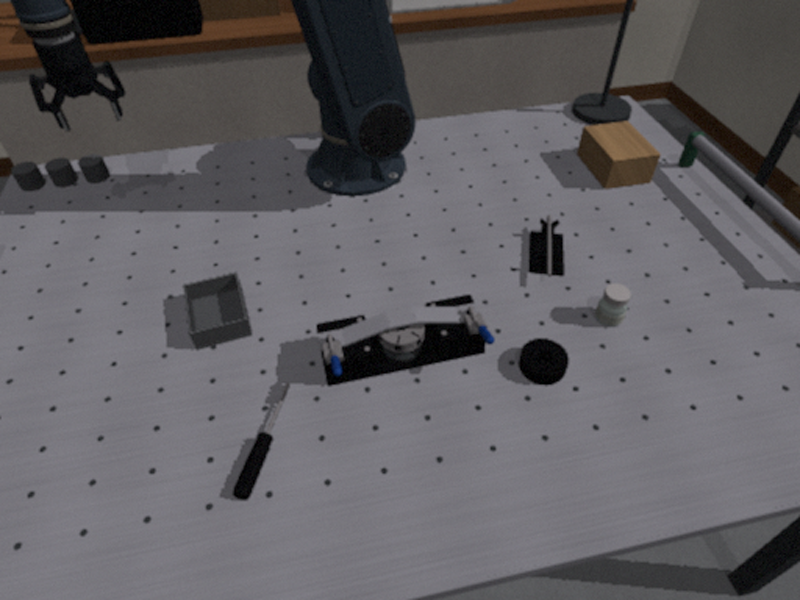

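View pics/side0.png

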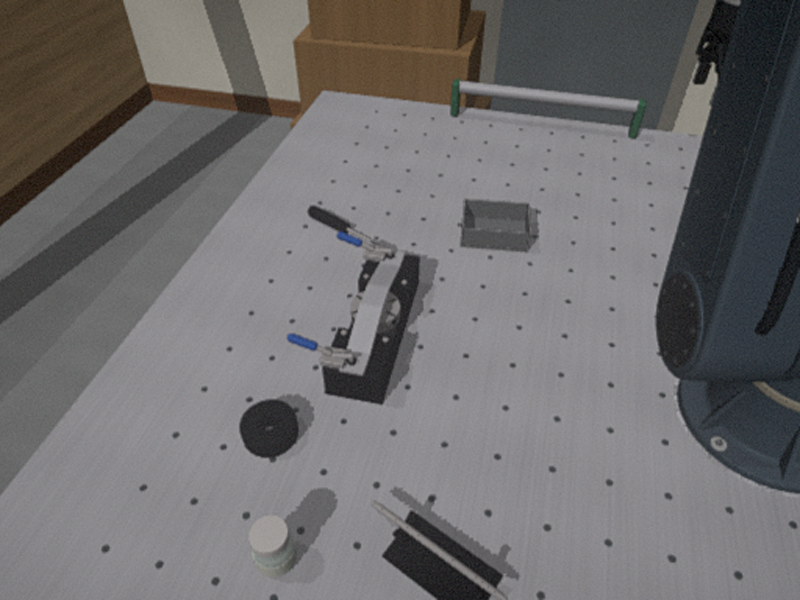

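The scene view shows the rest with the bar at about (547,248), the jack at (402,340) and the rib crown near (400,318). The side view shows the bar from (374,502) to (503,597) and the rib crown near (370,305). Next I'll make enlarged crops and get a coarse position.

```bash
cat > h.py <<'E'
import numpy as np, cv2
from bench import ctrl, imaging
def ray(d,u,v,fish=False):
    K,R,t=d["K"],d["R"],d["t"]; K,R,t=map(np.array,(K,R,t))
    x=np.array([(u-K[0,2])/K[0,0],(v-K[1,2])/K[1,1]])
    if fish:
        r=np.hypot(*x); c=np.array([*(x/max(r,1e-9)*np.sin(r)),np.cos(r)])
    else: c=np.array([*x,1.])
    return -R.T@t, R.T@c
def onz(d,u,v,z,fish=False):
    o,w=ray(d,u,v,fish); return (o+w*(z-o[2])/w[2]).round(1)
def proj(d,X,fish=False):
    K,R,t=map(np.array,(d["K"],d["R"],d["t"])); c=R@np.array(X,float)+t
    if fish:
        th=np.arctan2(np.hypot(c[0],c[1]),c[2]); c=np.array([*(c[:2]/np.hypot(c[0],c[1])*th),1])
    return (K@(c/c[2]))[:2]
E
python3 - <<'E'
from h import *
s=imaging.capture("scene"); d=imaging.capture("side")
k=1.5625
print("scene bar",onz(s,549/k,217/k,36),onz(s,549/k,272/k,36))
print("side bar",onz(d,374/k,502/k,36),onz(d,503/k,597/k,36))
print("collar scene",onz(s,402/k,342/k,64),"rib side crown",onz(d,372/k,305/k,87))
print("base corners scene",[onz(s,u/k,v/k,z) for u,v,z in((327,382,8),(485,352,8),(473,298,62),(318,325,62))])
a=s["color"][125:185,300:380]; b=s["color"][180:255,195:325]; c=d["color"][150:265,190:290]; e=d["color"][310:384,230:330]
f=lambda i:cv2.resize(i,(400,300),interpolation=cv2.INTER_CUBIC)
m=np.vstack([np.hstack([f(a),f(s["color"][175:265,195:315])]),np.hstack([f(d["color"][310:384,230:330]),f(d["color"][155:260,185:325])])])
cv2.imwrite("pics/mos.png",cv2.convertScaleAbs(m[:,:,::-1],alpha=1.5))
E
```

```text
scene bar [350.1 364.2  36. ] [509.9 298.2  36. ]
side bar [510.1 296.4  36. ] [340.  366.9  36. ]
collar scene [640.4 -18.3  64. ] rib side crown [596.5  11.2  87. ]
base corners scene [array([ 652.3, -149.9,    8. ]), array([649.1, 127.4,   8. ]), array([567.9, 126.1,  62. ]), array([ 571. , -149.6,   62. ])]
```

View pics/mos.png

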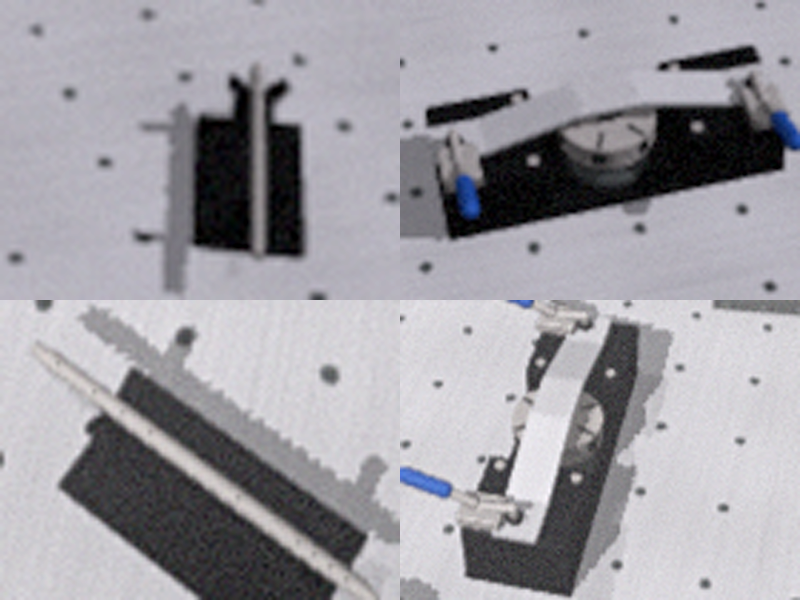

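```bash
python3 -m handwheel '[[[0,0,0,39.8,-38.1,-2,0.7],[0,0,0,39.8,-38.1,-2,0.7],[0,0,0,39.8,-38.1,-2,0.7],[0,0,0,39.8,-38.1,-2,0.7],[0,0,0,39.8,-38.1,-2,0.7],[0,0,0,39.8,-38.1,-2,0.7],[0,0,0,39.8,-38.1,-2,0.7],[0,0,0,39.8,-38.1,-2,0.7],[0,0,0,39.8,-38.1,-2,0.7],[0,0,0,39.8,-38.1,-2,0.7],[0,0,0,39.8,-38.1,-2,0.7],[0,0,0,39.8,-38.1,-2,0.7],[0,0,0,39.8,-38.1,-2,0.7],[0,0,0,39.8,-38.1,-2,0.7]]]' 80; python3 - <<'E'
from h import *
st=ctrl.read_state(); print(st["joint_positions"].round(3),st["tcp_pos"].round(1))
d=imaging.capture("wrist"); print(np.array(d["K"]).tolist(), d["color"].shape)
cv2.imwrite("pics/w1.png",cv2.convertScaleAbs(cv2.resize(d["color"][:,:,::-1],(800,600),interpolation=cv2.INTER_CUBIC),alpha=1.6))
print(proj(d,[610,-12,64],True)*1.5625,"cam",-np.array(d["R"]).T@np.array(d["t"]))
np.savez("w1.npz",K=d["K"],R=d["R"],t=d["t"],c=d["color"])
E
```

```text
time_s: 1.6
tcp_pos: [419.7, -50.8, 251.1]
orientation: [0.994, 0.114, -0.0, 0.0]
wrist_force: [0.0, -0.5, 0.2]
grip_width: 59.6
finger_force: 0.0
[-0.12   0.056 -0.183  1.332 -0.     2.794] [419.7 -50.8 251.1]
[[297.3186396354542, 0.0, 254.25805453373283], [0.0, 297.3186396354542, 193.34466346520253], [0.0, 0.0, 1.0]] (384, 512, 3)
[403.40075247   4.69156865] cam [487.02547126 -36.16610528 393.76685809]
```

View pics/w1.png

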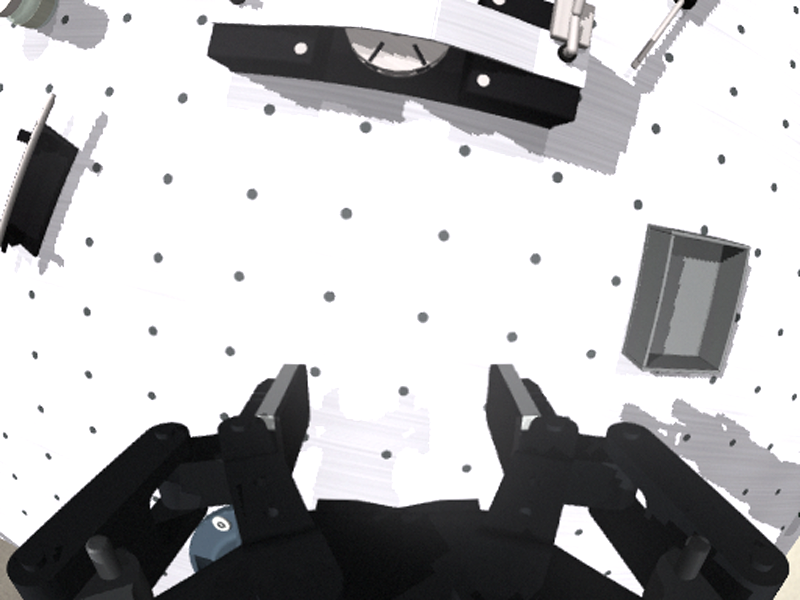

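The wrist view shows the collar rim around (398,50), with two grooves at about (377,50) and (420,53). The joint signs are now known. I'll take one closer look at the collar.

```bash
python3 -m handwheel '[[[0,0,0,5.3,-0.8,12,0.7],[0,0,0,5.3,-0.8,12,0.7],[0,0,0,5.3,-0.8,12,0.7],[0,0,0,5.3,-0.8,12,0.7],[0,0,0,5.3,-0.8,12,0.7]]]'; python3 - <<'E'
from h import *
d=imaging.capture("wrist")
np.savez("w2.npz",K=d["K"],R=d["R"],t=d["t"],c=d["color"])
c=proj(d,[610,-12,64],True); print(c)
u,v=int(c[0])-100,max(0,int(c[1])-75); print("crop",u,v)
cv2.imwrite("pics/w2.png",cv2.convertScaleAbs(cv2.resize(d["color"][v:v+150,u:u+200,::-1],(800,600),interpolation=cv2.INTER_CUBIC),alpha=1.3))
E
```

```text
time_s: 2.15
tcp_pos: [469.3, -31.7, 131.7]
orientation: [0.994, 0.113, -0.001, -0.0]
wrist_force: [-0.9, -0.1, 0.8]
grip_width: 59.7
finger_force: 0.0
[270.51475642  12.11537289]
crop 170 0
```

View pics/w2.png

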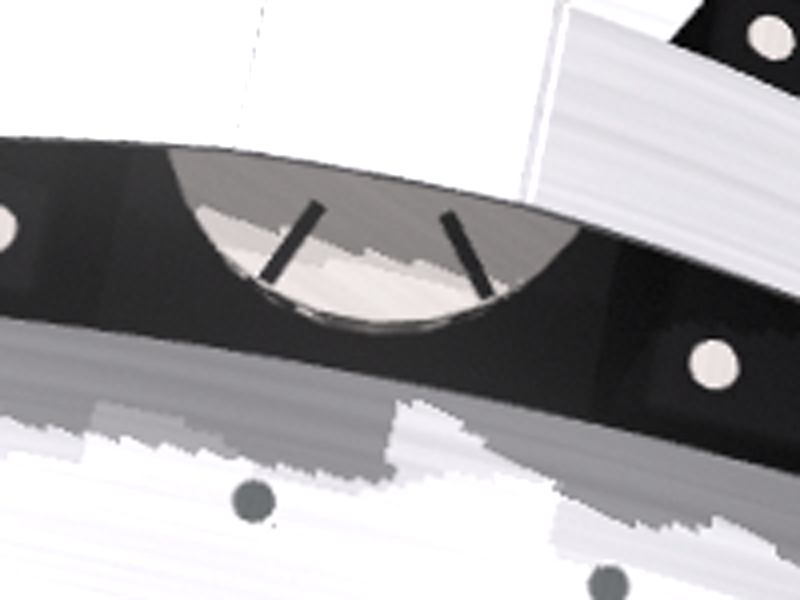

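The crop shows grooves (320,205)→(267,280) and (446,214)→(488,298), with the rim arc through (167,150), (375,322) and (580,228).

```bash
python3 - <<'E'
from h import *
from scipy.optimize import least_squares
d=dict(np.load("w2.npz"))
P=lambda u,v,z=63.5: onz(d,170+u/4,v/4,z,True)[:2]
g=[(P(320,205),P(267,280)),(P(446,214),P(488,298))]
for a,b in g: print(a,b,"dir",np.degrees(np.arctan2(*(b-a)[::-1])))
a,b=g[0];c,e=g[1]
s=np.linalg.solve(np.array([b-a,-(e-c)]).T,c-a); print("intersect",a+s[0]*(b-a))
r=np.array([P(*p) for p in((167,150),(192,212),(225,256),(262,285),(375,321),(490,298),(540,264),(580,228))])
f=least_squares(lambda p:np.hypot(*(r-p).T)-40,[610,-12]); print("circle",f.x,f.fun.round(1))
for q in g: 
  for p in q: w=p-f.x; print(np.hypot(*w).round(1),np.degrees(np.arctan2(w[1],w[0])).round(1))
print("front block edge", P(-0,318,62),P(392,378,62),P(790,470,62), P(0,138,64))
s=imaging.capture("scene"); e=imaging.capture("side")
o1,w1=ray(s,351.2,138.2);
print("bar sc",onz(s,351.2,138.5,36),onz(s,351.5,176.4,36),"side far",onz(e,239.5,321.3,36), onz(e,277,345.5,36))
E
```

```text
[577.7  -4.6] [562.4   1.3] dir 158.912317551751
[581.3 -26.4] [568.2 -36.9] dir -141.28689336173625
intersect [598.49395646 -12.61858452]
circle [599.10479336 -12.04948152] [-0.3 -0.2  0.2  0.2  0.3 -0.2 -0.6  0.3]
22.7 160.8
39.1 160.0
22.9 -141.1
39.7 -141.2
front block edge [547.1  47.5] [550.2 -23.9] [553.5 -99.4] [580.   54.7]
bar sc [348.  364.5  36. ] [519.4 294.8  36. ] side far [509.9 296.4  36. ] [429.1 324.2  36. ]
```

```bash
python3 -m handwheel '[[[0,0,-2.54,2.5,-37.5,-2,0.7],[0,0,-2.54,2.5,-37.5,-2,0.7],[0,0,-2.54,2.5,-37.5,-2,0.7],[0,0,-2.54,2.5,-37.5,-2,0.7],[0,0,-2.54,2.5,-37.5,-2,0.7],[0,0,-2.54,2.5,-37.5,-2,0.7],[0,0,-2.54,2.5,-37.5,-2,0.7],[0,0,-2.54,2.5,-37.5,-2,0.7],[0,0,-2.54,2.5,-37.5,-2,0.7],[0,0,-2.54,2.5,-37.5,-2,0.7],[0,0,-2.54,2.5,-37.5,-2,0.7],[0,0,-2.54,2.5,-37.5,-2,0.7],[0,0,-2.54,2.5,-37.5,-2,0.7],[0,0,-2.54,2.5,-37.5,-2,0.7],[0,0,-2.54,2.5,-37.5,-2,0.7],[0,0,-2.54,2.5,-37.5,-2,0.7],[0,0,-2.54,2.5,-37.5,-2,0.7],[0,0,-2.54,2.5,-37.5,-2,0.7],[0,0,-2.54,2.5,-37.5,-2,0.7]]]'; python3 - <<'E'
from h import *
d=imaging.capture("wrist"); np.savez("w3.npz",K=d["K"],R=d["R"],t=d["t"],c=d["color"])
e=imaging.capture("side"); print("collar side",onz(e,255.7,197,60),onz(e,224.5,196.3,60))
print(ctrl.read_state()["joint_positions"].round(2))
W=cv2.resize(d["color"],(560,420),interpolation=cv2.INTER_CUBIC); S=cv2.resize(e["color"][165:235,205:275],(420,420),interpolation=cv2.INTER_CUBIC)
W=cv2.resize(d["color"],(440,330)); S=cv2.resize(e["color"][170:230,210:270],(360,330),interpolation=cv2.INTER_CUBIC)
m=np.zeros((600,800,3),np.uint8); m[:330,:440]=W; m[:330,440:]=S
m[330:,:360]=cv2.resize(imaging.capture("scene")["color"][190:235,225:285],(360,270),interpolation=cv2.INTER_CUBIC)
cv2.imwrite("pics/w3.png",cv2.convertScaleAbs(m[:,:,::-1],alpha=1.3))
E
```

```text
time_s: 4.2
tcp_pos: [410.1, 340.3, 152.5]
orientation: [0.188, 0.982, 0.001, 0.001]
wrist_force: [0.2, 0.7, 0.4]
grip_width: 59.6
finger_force: 0.0
collar side [560.8 -20.1  60. ] [636.8  -2.3  60. ]
[ 0.69  0.29 -0.15  1.13  0.    1.07]
```

View pics/w3.png

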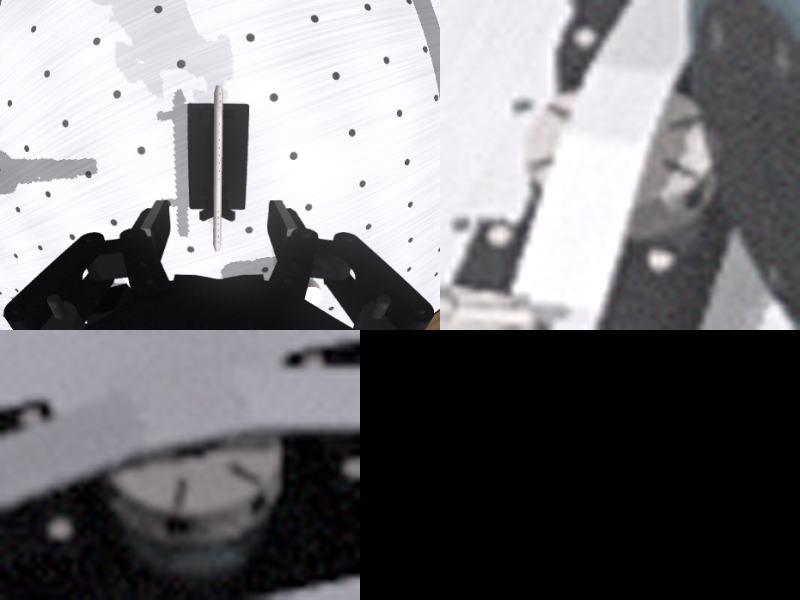

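The collar in the side view spans x 561–637, so its axis is (599,−12), which agrees with the wrist measurement. The bar in the wrist view runs from (219,87) to (217,250), and the plate corners are about (188,104), (249,104) and (247,209).

```bash
python3 - <<'E'
from h import *
d=dict(np.load("w3.npz")); k=512/440
P=lambda u,v,z: onz(d,u*k,v*k,z,True)
a,b=P(219,87,36),P(217,250,36); print(a,b,np.hypot(*(b-a)[:2]),"ang",np.arctan2(*(b-a)[1::-1]) ,"mid",(a+b)/2)
q=[P(188,104,6),P(249,104,6),P(247,209,6),P(187,209,6)]; print(q,np.mean(q,0))
m=(a+b)/2; st=ctrl.read_state(); 
from scipy.spatial.transform import Rotation as Ro
R=Ro.from_quat(st["orientation"]); g=(a+b)/2; u=(b-a)/np.hypot(*(b-a)[:2]); g=g-25*u; g[2]=17
print("yaw",np.arctan2(*R.as_matrix()[1::-1,0]),"grip",g,"shift mm",R.inv().apply(g-st["tcp_pos"]))
E
```

```text
[337.9 368.7  36. ] [511.5 297.2  36. ] 187.74772968001506 ang -0.39069395739216906 mid [424.7  332.95  36.  ]
[array([341.7, 329.8,   6. ]), array([367.1, 393.6,   6. ]), array([487.1, 347.4,   6. ]), array([459.3, 277.5,   6. ])] [413.8   337.075   6.   ]
yaw 2.765122567852395 grip [401.58387493 342.47075428  17.        ] shift mm [  8.50546526  -1.14053322 134.8144169 ]
```

```bash
python3 -m handwheel '[[[0,0,0.014,1.35,-0.11,6,0.5],[0,0,0.014,1.35,-0.11,11,0.5],[0,0,0.014,1.35,-0.11,13.5,0.5],[0,0,0.014,1.35,-0.11,13.5,0.5],[0,0,0.014,1.35,-0.11,13.5,0],[0,0,0.014,1.35,-0.11,13.5,0],[0,0,0.014,1.35,-0.11,13.5,0],[0,0,0.014,1.35,-0.11,13.5,0],[0,0,0.014,1.35,-0.11,13.5,0],[0,0,0.014,1.35,-0.11,13.5,0],[0,0,0.014,1.35,-0.11,13.5,0]]]' 110; python3 - <<'E'
from h import *
st=ctrl.read_state(); print(st)
E
```

```text
time_s: 5.45
tcp_pos: [397.7, 344.6, 18.5]
orientation: [0.193, 0.981, 0.001, 0.001]
wrist_force: [-1.0, -3.1, 6.8]
grip_width: 5.7
finger_force: 107.9
{'time_s': 5.45, 'joint_positions': array([ 7.14277185e-01,  4.00754758e-01, -3.69829127e-01,  7.97437843e-01,
       -6.88603517e-04,  1.10271691e+00]), 'joint_vel': array([ 8.30294272e-04, -2.49128191e-04,  5.50206798e-04, -6.75991295e-04,
        9.55830991e-04,  6.10028247e-05]), 'joint_efforts': array([ 1.25795133e+00, -5.53457165e+01,  2.70154363e+01, -1.47435497e+00,
        6.92399405e-01, -5.83933230e-03]), 'tcp_pos': array([397.73796672, 344.55653394,  18.51150298]), 'orientation': array([1.93001397e-01, 9.81197441e-01, 8.82274562e-04, 1.12460308e-03]), 'wrist_force': array([-0.96925906, -3.10400439,  6.83389035]), 'moment': array([-0.75865518,  0.17493269,  0.00172625]), 'finger_force': 107.91013017296791, 'grip_width': 5.676304693139716}
```

```bash
python3 -m handwheel '[[[0,0,0,0,0,-4,0],[0,0,0,0,0,-8,0],[0,0,-0.028,-13.7,-25.8,-8,0],[0,0,-0.028,-13.7,-25.8,-8,0],[0,0,-0.028,-13.7,-25.8,-8,0],[0,0,-0.028,-13.7,-25.8,-8,0],[0,0,-0.028,-13.7,-25.8,-8,0],[0,0,-0.028,-13.7,-25.8,-8,0],[0,0,-0.028,-13.7,-25.8,-8,0],[0,0,-0.028,-13.7,-25.8,-2,0],[0,0,-0.028,-13.7,-25.8,-1.8,0],[0,0,-0.028,-13.7,-25.8,-1.8,0],[0,0,-0.028,-13.7,-25.8,-1.8,0]]]'; python3 - <<'E'
from h import *
from scipy.spatial.transform import Rotation as Ro
st=ctrl.read_state(); R=Ro.from_quat(st["orientation"]).as_matrix(); print(st["tcp_pos"],np.arctan2(R[1,0],R[0,0]),R[:,2],st["moment"])
s=imaging.capture("scene");e=imaging.capture("side");w=imaging.capture("wrist")
np.savez("p4.npz",**{n+k:d[k] for n,d in(("s",s),("e",e),("w",w)) for k in("K","R","t","color")})
g=st["tcp_pos"].copy(); g[2]+=17.5; 
for n,d in(("s",s),("e",e)): print(n,[proj(d,p).round(1) for p in (g-R[:,0]*124.4,g+R[:,0]*65.6,[599,-12,63.5])])
m=np.zeros((600,800,3),np.uint8)
f=lambda i:cv2.resize(i,(400,300),interpolation=cv2.INTER_CUBIC)
m[:300,:400]=f(e["color"][160:235,210:310]); m[:300,400:]=f(s["color"][150:240,200:320]); m[300:,:400]=f(w["color"])
cv2.imwrite("pics/p4.png",cv2.convertScaleAbs(m[:,:,::-1],alpha=1.3))
E
```

```text
time_s: 6.75
tcp_pos: [426.8, 54.1, 35.4]
orientation: [0.179, 0.984, 0.0, 0.001]
wrist_force: [0.8, -0.5, -1.1]
grip_width: 5.2
finger_force: 108.2
[426.84251604  54.14799048  35.43993732] 2.782147016879805 [ 1.47178743e-03  4.72251392e-04 -9.99998805e-01] [ 0.02428348  0.03800706 -0.00847038]
s [array([260.1, 193.3]), array([268.6, 150.1]), array([256.3, 206.8])]
e [array([259.4, 208.8]), array([329.1, 244.8]), array([240.1, 195.4])]
```

View pics/p4.png

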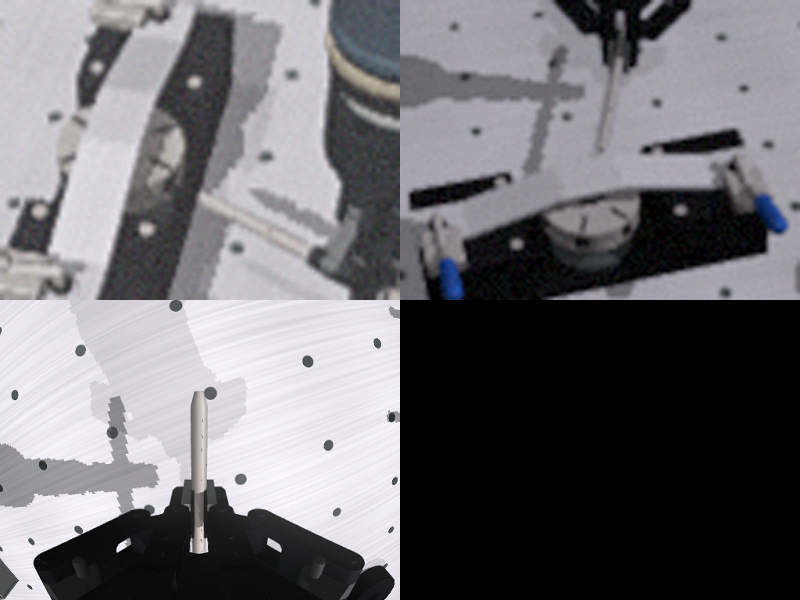

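The side view puts the bar tip at (260.5,208) px and the scene view at (260,195.6). The wrist view has the near end at (254.7,119). I'll triangulate the bar.

```bash
python3 - <<'E'
from h import *
z=np.load("p4.npz"); D={n:{k:z[n+k] for k in("K","R","t")} for n in "sew"}
def tri(obs):
    A=np.zeros((3,3));b=np.zeros(3)
    for n,u,v in obs:
        o,w=ray(D[n],u,v); w/=np.linalg.norm(w); M=np.eye(3)-np.outer(w,w); A+=M;b+=M@o
    return np.linalg.solve(A,b)
t=tri([("s",260,195.6),("e",260.5,208)]); print("tip",t, "at z52", onz(D["s"],260,195.6,52),onz(D["e"],260.5,208,52))
g=np.array([426.8,54.1,35.4+17.5]); x=np.array([np.cos(2.782),np.sin(2.782),0])
print("pred tip",g-x*124.4,"near",g+x*65.6,proj(D["w"],g+x*65.6,True),[onz(D["w"],254.7,119,h,True) for h in(45,52,60)])
# collar check by both cams: groove points
k=3.333
print("collar centre scene px -> grooves", onz(D["s"],200+(605-400)/k,150+225/k,63.5))
E
```

```text
tip [544.21043399   7.13317782  48.97921379] at z52 [550.7   8.5  52. ] [541.6   6.1  52. ]
pred tip [543.24340631  10.32451455  52.9       ] near [365.39576002  77.18417882  52.9       ] [256.19653474 118.40475691] [array([365.6,  76.5,  45. ]), array([365.4,  76.5,  52. ]), array([365.2,  76.6,  60. ])]
collar centre scene px -> grooves [637.9  -6.6  63.5]
```

```bash
python3 -m handwheel '[[[0,0,0,-0.8,0.2,0.05,0],[0,0,0,-1.7,0.2,0.05,0],[0,0,0,-1.9,0.2,0.05,0],[0,0,0,-2.1,0.2,0.05,0],[0,0,0,-2.3,0.2,0.05,0],[0,0,0,-2.5,0.2,0.05,0],[0,0,0,-2.5,0.2,0.05,0]]]'; cat > f.py <<'E'
from h import *
from scipy.spatial.transform import Rotation as Ro
st=ctrl.read_state(); R=Ro.from_quat(st["orientation"]).as_matrix(); p=st["tcp_pos"]; F=st["wrist_force"]; M=st["moment"]
ax=np.array([599,-12.]); d=p[:2]-ax
print("tcp",p.round(1),"yaw",np.arctan2(R[1,0],R[0,0]).round(4),"r",np.hypot(*d).round(1),"bearing",np.degrees(np.arctan2(d[1],d[0])).round(2)%360)
print("F",F.round(1),"tool",(R.T@F).round(1),"M",M.round(3),"axisT(F,F+M)",((d[0]*F[1]-d[1]*F[0])/1e3).round(3),((d[0]*F[1]-d[1]*F[0])/1e3+M[2]).round(3),"t",st["time_s"])
E
python3 f.py
```

```text
time_s: 7.6
tcp_pos: [450.3, 46.6, 33.8]
orientation: [0.179, 0.984, 0.0, -0.0]
wrist_force: [-0.5, 0.6, -1.8]
grip_width: 5.6
finger_force: 108.2
tcp [450.3  46.6  33.8] yaw 2.7817 r 159.9 bearing 158.48
F [-0.5  0.6 -1.8] tool [0.6 0.4 1.8] M [0.005 0.028 0.026] axisT(F,F+M) -0.056 -0.03 t 7.6
```

```bash
python3 -m handwheel '[[[0,0,0,-0.4,0,0,0],[0,0,0,-0.8,0,0,0],[0,0,0,-1.2,0,0,0],[0,0,0,-1.5,0,0,0],[0,0,0,-1.5,0,0,0]]]'; python3 f.py; python3 - <<'E'
from h import *
s=imaging.capture("scene");e=imaging.capture("side")
m=np.zeros((300,800,3),np.uint8)
f=lambda i:cv2.resize(i,(400,300),interpolation=cv2.INTER_CUBIC)
m[:,:400]=f(e["color"][160:235,210:310]); m[:,400:]=f(s["color"][170:230,220:300])
cv2.imwrite("pics/p5.png",cv2.convertScaleAbs(m[:,:,::-1],alpha=1.3))
E
```

```text
time_s: 8.1
tcp_pos: [464.7, 41.2, 33.8]
orientation: [0.179, 0.984, 0.0, 0.0]
wrist_force: [0.5, -0.6, -0.1]
grip_width: 5.4
finger_force: 108.2
tcp [464.7  41.2  33.8] yaw 2.7814 r 144.4 bearing 158.39
F [ 0.5 -0.6 -0.1] tool [-0.6 -0.4  0.1] M [-0.124  0.04  -0.117] axisT(F,F+M) 0.05 -0.067 t 8.1
```

View pics/p5.png

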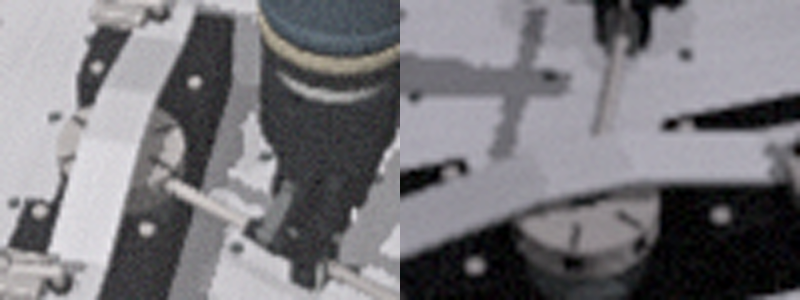

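The side view shows the bar meeting the collar rim at (167,183), in line with the groove, with no push force, so it is inserted. Next I'll compute the swing table.

```bash
cat > sw.py <<'E'
import sys
from f import *
dx,dy=R[:2,0],R[:2,1]; c=np.array([(ax-p[:2])@dx,(ax-p[:2])@dy]); print("pivot",c.round(1))
for a in eval(sys.argv[1]):
    f=-np.radians(a); s=c-np.array([[np.cos(f),-np.sin(f)],[np.sin(f),np.cos(f)]])@c
    print(a,round(f,3),(s/10).round(2))
E
python3 sw.py 'range(6,70,6)'
```

```text
tcp [464.3  41.4  33.8] yaw 2.7816 r 144.9 bearing 158.39
F [ 0.3 -0.5 -1.2] tool [-0.4 -0.3  1.2] M [-0.11   0.035 -0.099] axisT(F,F+M) 0.049 -0.049 t 8.2
pivot [-144.9   -2.5]
6 -0.105 [-0.05 -1.52]
12 -0.209 [-0.26 -3.02]
18 -0.314 [-0.63 -4.49]
24 -0.419 [-1.15 -5.91]
30 -0.524 [-1.82 -7.28]
36 -0.628 [-2.62 -8.56]
42 -0.733 [-3.55 -9.76]
48 -0.838 [ -4.61 -10.85]
54 -0.942 [ -5.77 -11.82]
60 -1.047 [ -7.03 -12.67]
66 -1.152 [ -8.37 -13.38]
```

```bash
python3 -m handwheel '[[[0,0,-0.105,-0.05,-1.52,0,0],[0,0,-0.209,-0.26,-3.02,0,0],[0,0,-0.314,-0.63,-4.49,0,0],[0,0,-0.419,-1.15,-5.91,0,0],[0,0,-0.419,-1.15,-5.91,0,0]]]'; python3 sw.py 'range(6,48,6)'
```

```text
time_s: 8.7
tcp_pos: [453.6, -18.2, 33.8]
orientation: [-0.03, 1.0, 0.001, -0.0]
wrist_force: [-0.3, 5.8, -0.7]
grip_width: 5.2
finger_force: 111.5
tcp [453.6 -18.2  33.8] yaw -3.081 r 145.6 bearing 182.42
F [-0.3  5.8 -0.7] tool [-0.1  5.8  0.7] M [ 1.09  -0.228  0.383] axisT(F,F+M) -0.839 -0.455 t 8.7
pivot [-145.5   -2.7]
6 -0.105 [-0.05 -1.52]
12 -0.209 [-0.26 -3.03]
18 -0.314 [-0.63 -4.51]
24 -0.419 [-1.15 -5.94]
30 -0.524 [-1.82 -7.31]
36 -0.628 [-2.62 -8.61]
42 -0.733 [-3.56 -9.81]
```

```bash
cat > av.py <<'E'
from h import *
from scipy.spatial.transform import Rotation as Ro
A=[]
for i in range(4):
    im=imaging.capture("side"); st=ctrl.read_state(); A.append(np.r_[st["wrist_force"],st["moment"],st["tcp_pos"]])
A=np.array(A); a=A.mean(0); d=a[6:8]-[599,-12.]; F,M=a[:3],a[3:6]
R=Ro.from_quat(st["orientation"]).as_matrix()
print("F",F.round(2),"M",M.round(3),"sd",A.std(0)[:6].round(2),"T_F",round((d[0]*F[1]-d[1]*F[0])/1e3,3),"T",round((d[0]*F[1]-d[1]*F[0])/1e3+M[2],3),"t",st["time_s"])
print("tcp",a[6:9].round(1),"yaw",np.degrees(np.arctan2(R[1,0],R[0,0])).round(2)%360,"r",np.hypot(*d).round(1),"brg",np.degrees(np.arctan2(d[1],d[0])).round(2)%360,"q",st["joint_positions"].round(2))
E
python3 av.py; python3 - <<'E'
from h import *
e=imaging.capture("side"); g=e["color"].mean(2)
# grooves on collar top: dark pixels along ring r=30 at z=63.5
for r in(28,34):
  v=[]
  for b in range(130,250,3):
    x=proj(e,[599+r*np.cos(np.radians(b)),-11.5+r*np.sin(np.radians(b)),63.5])
    v.append(int(cv2.getRectSubPix(e["color"].astype(np.float32),(1,1),tuple(map(float,x))).mean()))
  print(r,dict(zip(range(130,250,3),v)))
E
```

```text
F [-0.84  4.04 -1.14] M [ 0.98  -0.017  0.48 ] sd [0.64 1.35 0.36 0.16 0.3  0.15] T_F -0.591 T -0.111 t 8.9
tcp [453.5 -17.3  33.7] yaw 183.29 r 145.6 brg 182.07 q [-0.04  0.28 -0.51  0.78  0.   -0.1 ]
28 {130: 84, 133: 84, 136: 82, 139: 82, 142: 84, 145: 86, 148: 91, 151: 90, 154: 102, 157: 112, 160: 115, 163: 111, 166: 108, 169: 106, 172: 91, 175: 82, 178: 85, 181: 103, 184: 121, 187: 123, 190: 123, 193: 124, 196: 124, 199: 124, 202: 119, 205: 113, 208: 105, 211: 95, 214: 88, 217: 85, 220: 84, 223: 83, 226: 80, 229: 76, 232: 71, 235: 67, 238: 68, 241: 76, 244: 90, 247: 106}
34 {130: 88, 133: 94, 136: 109, 139: 116, 142: 124, 145: 126, 148: 127, 151: 129, 154: 130, 157: 132, 160: 137, 163: 133, 166: 124, 169: 110, 172: 93, 175: 88, 178: 107, 181: 124, 184: 131, 187: 135, 190: 137, 193: 137, 196: 137, 199: 137, 202: 137, 205: 136, 208: 136, 211: 137, 214: 130, 217: 119, 220: 116, 223: 115, 226: 99, 229: 84, 232: 72, 235: 67, 238: 74, 241: 76, 244: 79, 247: 87}
```

The collar turned with the bar (grooves now at about 175° and 235°) and the torque averages about 0.11 N m, so it is running free. I'll continue the first swing, which is still well short of contact.

```bash
python3 -m handwheel '[[[0,0,-0.105,-0.05,-1.52,0,0],[0,0,-0.209,-0.26,-3.03,0,0],[0,0,-0.314,-0.63,-4.51,0,0],[0,0,-0.419,-1.15,-5.94,0,0],[0,0,-0.524,-1.82,-7.31,0,0],[0,0,-0.628,-2.62,-8.61,0,0],[0,0,-0.698,-3.23,-9.42,0,0],[0,0,-0.698,-3.23,-9.42,0,0]]]'; python3 av.py; python3 - <<'E'
from h import *
e=imaging.capture("side")
for r in(34,):
  v={}
  for b in range(130,250,3):
    x=proj(e,[599+r*np.cos(np.radians(b)),-11.5+r*np.sin(np.radians(b)),63.5])
    v[b]=int(cv2.getRectSubPix(e["color"].astype(np.float32),(1,1),tuple(map(float,x))).mean())
  print(r,v)
E
```

```text
time_s: 9.75
tcp_pos: [492.0, -110.0, 33.4]
orientation: [-0.369, 0.929, 0.0, -0.0]
wrist_force: [-2.6, 4.5, -1.0]
grip_width: 5.7
finger_force: 109.5
F [-1.77  3.54 -1.08] M [0.586 0.341 0.4  ] sd [0.27 0.25 0.5  0.04 0.02 0.03] T_F -0.552 T -0.152 t 9.95
tcp [ 491.5 -109.5   33.6] yaw 223.29 r 145.1 brg 222.2 q [-0.22  0.35 -0.4   0.82  0.   -0.97]
34 {130: 84, 133: 92, 136: 104, 139: 112, 142: 122, 145: 124, 148: 118, 151: 99, 154: 83, 157: 94, 160: 116, 163: 128, 166: 136, 169: 136, 172: 133, 175: 132, 178: 133, 181: 133, 184: 132, 187: 133, 190: 134, 193: 135, 196: 134, 199: 134, 202: 134, 205: 132, 208: 125, 211: 116, 214: 96, 217: 75, 220: 85, 223: 97, 226: 94, 229: 90, 232: 90, 235: 87, 238: 85, 241: 84, 244: 83, 247: 84}
```

```bash
python3 -m handwheel '[[[0,0,0,1,0,0,0],[0,0,0,2.5,0,0,0],[0,0,0,4,0,0,0],[0,0,0,5.5,0,0,0],[0,0,0,5.5,0,0,0]]]'; python3 sw.py 'range(-6,-70,-6)'; python3 av.py; cat > line.py <<'E'
# bar direction in the tool frame from the wrist picture (near end of the bar above the table)
from h import *
from scipy.spatial.transform import Rotation as Ro
d=imaging.capture("wrist"); st=ctrl.read_state(); R=Ro.from_quat(st["orientation"]).as_matrix()
z=st["tcp_pos"][2]+18; g=cv2.GaussianBlur(d["color"],(3,3),0).astype(float)
import sys
out=[]
for l in range(20,64,6):   # mm along tool x from grip
    row=[]
    for w in np.arange(-14,14.1,.5):
        X=np.array([*st["tcp_pos"][:2],z])+R[:,0]*l+R[:,1]*w
        u=proj(d,X,True); row.append(cv2.getRectSubPix(g.mean(2).astype(np.float32),(1,1),tuple(map(float,u)))[0,0])
    out.append(row)
np.save("line.npy",out); np.set_printoptions(linewidth=250)
print(np.array(out)[:, 10:47:1].astype(int))
E
python3 line.py
```

```text
time_s: 10.5
tcp_pos: [450.1, -149.4, 33.9]
orientation: [-0.368, 0.93, -0.0, -0.0]
wrist_force: [-0.2, 0.6, -1.6]
grip_width: 5.7
finger_force: 108.9
tcp [ 450.1 -149.4   33.9] yaw -2.3871 r 202.6 bearing 222.7
F [-0.2  0.6 -1.6] tool [-0.3  0.6  1.6] M [0.041 0.007 0.004] axisT(F,F+M) -0.112 -0.109 t 10.5
pivot [-202.6   -1.9]
-6 0.105 [-0.13  2.12]
-12 0.209 [-0.48  4.21]
-18 0.314 [-1.05  6.25]
-24 0.419 [-1.83  8.22]
-30 0.524 [-2.81 10.11]
-36 0.628 [-3.98 11.87]
-42 0.733 [-5.33 13.51]
-48 0.838 [-6.84 14.99]
-54 0.942 [-8.5  16.31]
-60 1.047 [-10.29  17.45]
-66 1.152 [-12.19  18.4 ]
F [ 0.48  0.28 -1.13] M [-0.02  -0.002 -0.017] sd [0.68 0.32 0.41 0.01 0.03 0.03] T_F 0.025 T 0.008 t 10.7
tcp [ 451.8 -148.5   34. ] yaw 223.35 r 200.7 brg 222.85 q [-0.32  0.31 -0.47  0.79  0.   -1.07]
[[190 190 190 189 189 189 188 166 112  78  78  82  85  88  91  93  94  93  92  89  88  85  82  78  77 103 154 187 193 193 192 191 190 188 186 184 181]
 [196 196 196 196 195 194 191 171 121  82  79  83  86  89  91  93  95  95  93  91  89  86  83  79  78  93 131 163 171 170 170 170 170 171 171 172 1
[... 210 characters left out ...]
89  92  94  95  96  95  93  90  88  84  80  78  91 130 165 173 172 171 170 170 171 172 173 174]
 [117 134 157 171 172 170 167 155 116  83  79  83  87  90  92  97 109 127 142 147 147 144 128  99  79  85 123 159 169 171 172 172 171 170 169 169 170]
 [113 129 159 172 171 171 169 153 113  89  95 109 122 133 142 147 149 149 149 148 146 146 143 136 122 110 135 167 176 176 176 176 175 174 174 173 173]
 [111 112 121 145 167 173 172 158 119  91  96 109 122 133 142 150 157 163 164 163 160 155 148 139 129 127 147 168 175 176 177 177 176 176 176 177 177]
 [123 147 168 177 178 178 178 177 163 121  94  99 113 126 140 150 157 161 162 159 156 148 125  96  93 132 166 174 174 173 173 173 173 172 172 172 172]]
```

```bash
python3 -m handwheel '[[[0,0,0.105,-0.13,2.12,0,0],[0,0,0.209,-0.48,4.21,0,0],[0,0,0.314,-1.05,6.25,0,0],[0,0,0.419,-1.83,8.22,0,0],[0,0,0.524,-2.81,10.11,0,0],[0,0,0.628,-3.98,11.87,0,0],[0,0,0.733,-5.33,13.51,0,0],[0,0,0.838,-6.84,14.99,0,0],[0,0,0.942,-8.5,16.31,0,0],[0,0,1.047,-10.29,17.45,0,0],[0,0,1.152,-12.19,18.4,0,0],[0,0,1.187,-12.85,18.67,0,0],[0,0,1.187,-12.85,18.67,0,0]]]'; cat > gr.py <<'E'
from h import *
from scipy.signal import find_peaks
def ring(d,rng,bias):
    g=d["color"].astype(np.float32).mean(2); B=np.arange(*rng,1.); V=0
    for r in(27,30,33,36):
        V=V+np.array([cv2.getRectSubPix(g,(1,1),tuple(float(q) for q in proj(d,[599+r*np.cos(np.radians(b)),-12+r*np.sin(np.radians(b)),63.5])+bias))[0,0] for b in B])
    return B,V/4
for n,rng,bias in(("side",(145,262),(0,1)),("scene",(-75,75),(.8,1.9))):
    B,V=ring(imaging.capture(n),rng,np.array(bias)); i,_=find_peaks(-V,prominence=8)
    print(n,B[i],V[i].astype(int),V.max())
E
python3 gr.py; python3 av.py
```

```text
time_s: 12.05
tcp_pos: [417.8, 77.4, 33.8]
orientation: [0.212, 0.977, 0.0, 0.0]
wrist_force: [-0.6, 0.4, -0.7]
grip_width: 5.5
finger_force: 108.9
side [159. 224.] [86 75] 157.42216
scene [-30.  34.] [62 71] 110.87395
F [ 0.07 -0.08 -0.99] M [0.029 0.048 0.007] sd [0.48 0.29 0.3  0.03 0.02 0.02] T_F 0.008 T 0.015 t 12.35
tcp [416.8  75.8  33.8] yaw 155.37 r 202.2 brg 154.27 q [ 0.18  0.24 -0.58  0.75  0.    0.61]
```

```bash
python3 - <<'E'
from gr import *
z=np.load("p4.npz")
print("before:")
for n,rng,bias in(("e",(145,262),(0,1)),("s",(-75,75),(.8,1.9))):
    B,V=ring({k:z[n+k] for k in("K","R","t","color")},rng,np.array(bias)); i,_=find_peaks(-V,prominence=8); print(n,B[i],V[i].astype(int))
E
```

```text
side [159. 223.] [84 73] 158.56926
scene [-30.  34.] [62 72] 110.298035
before:
e [164. 228.] [88 68]
s [-25.  39.] [69 72]
```

```bash
python3 -m handwheel '[[[0,0,0.01,-2,-0.1,0,0],[0,0,0.01,-3.4,-0.1,0,0],[0,0,0.01,-3.7,-0.1,0,0],[0,0,0.01,-4,-0.1,0,0],[0,0,0.01,-4.3,-0.1,0,0],[0,0,0.01,-4.3,-0.1,0,0]]]'; python3 f.py
```

```text
time_s: 13.05
tcp_pos: [455.7, 57.3, 33.8]
orientation: [0.218, 0.976, 0.0, -0.0]
wrist_force: [0.6, -0.2, -1.2]
grip_width: 5.3
finger_force: 108.9
tcp [455.7  57.3  33.8] yaw 2.7019 r 159.2 bearing 154.2
F [ 0.6 -0.2 -1.2] tool [-0.6  0.1  1.1] M [ 0.027 -0.025  0.036] axisT(F,F+M) -0.018 0.018 t 13.05
```

```bash
python3 -m handwheel '[[[0,0,0,-0.4,0,0,0],[0,0,0,-0.8,0,0,0],[0,0,0,-1.2,0,0,0],[0,0,0,-1.5,0,0,0],[0,0,0,-1.5,0,0,0]]]'; python3 sw.py 'range(6,70,6)'
```

```text
time_s: 13.55
tcp_pos: [469.8, 50.7, 33.8]
orientation: [0.218, 0.976, 0.0, 0.0]
wrist_force: [0.4, 0.9, -1.5]
grip_width: 5.5
finger_force: 108.9
tcp [469.8  50.7  33.8] yaw 2.7015 r 143.6 bearing 154.09
F [ 0.4  0.9 -1.5] tool [-0.   0.9  1.5] M [0.039 0.033 0.034] axisT(F,F+M) -0.136 -0.102 t 13.55
pivot [-143.6   -1.7]
6 -0.105 [-0.06 -1.5 ]
12 -0.209 [-0.28 -2.99]
18 -0.314 [-0.65 -4.45]
24 -0.419 [-1.17 -5.86]
30 -0.524 [-1.84 -7.2 ]
36 -0.628 [-2.64 -8.47]
42 -0.733 [-3.57 -9.65]
48 -0.838 [ -4.62 -10.73]
54 -0.942 [ -5.78 -11.69]
60 -1.047 [ -7.03 -12.52]
66 -1.152 [ -8.36 -13.22]
```

```bash
python3 -m handwheel '[[[0,0,-0.105,-0.06,-1.5,0,0],[0,0,-0.209,-0.28,-2.99,0,0],[0,0,-0.314,-0.65,-4.45,0,0],[0,0,-0.419,-1.17,-5.86,0,0],[0,0,-0.524,-1.84,-7.2,0,0],[0,0,-0.628,-2.64,-8.47,0,0],[0,0,-0.733,-3.57,-9.65,0,0],[0,0,-0.838,-4.62,-10.73,0,0],[0,0,-0.838,-4.62,-10.73,0,0]]]'; python3 av.py;  python3 gr.py; python3 sw.py 'range(1,22)'
```

```text
time_s: 14.45
tcp_pos: [464.9, -66.1, 33.5]
orientation: [-0.198, 0.98, 0.001, -0.001]
wrist_force: [-0.2, 2.9, -2.2]
grip_width: 5.8
finger_force: 109.8
F [-1.67  3.22 -0.41] M [0.495 0.412 0.248] sd [1.64 0.74 0.27 0.2  0.3  0.09] T_F -0.522 T -0.274 t 14.65
tcp [464.9 -65.5  33.6] yaw 202.72 r 144.4 brg 201.74 q [-0.14  0.3  -0.48  0.79  0.   -0.54]
side [198. 244.] [92 84] 152.55853
scene [-52.  10.] [59 66] 107.74737
tcp [465.5 -65.3  33.9] yaw -2.7441 r 143.8 bearing 201.78
F [-2.4  0.2 -0.4] tool [2.2 1.1 0.4] M [ 0.409 -0.135  0.186] axisT(F,F+M) -0.15 0.036 t 14.75
pivot [-143.7   -2.5]
1 -0.017 [ 0.   -0.25]
2 -0.035 [-0.  -0.5]
3 -0.052 [-0.01 -0.75]
4 -0.07 [-0.02 -1.  ]
5 -0.087 [-0.03 -1.25]
6 -0.105 [-0.05 -1.5 ]
7 -0.122 [-0.08 -1.75]
8 -0.14 [-0.11 -2.  ]
9 -0.157 [-0.14 -2.25]
10 -0.175 [-0.18 -2.5 ]
11 -0.192 [-0.22 -2.75]
12 -0.209 [-0.26 -2.99]
13 -0.227 [-0.31 -3.24]
14 -0.244 [-0.37 -3.48]
15 -0.262 [-0.43 -3.73]
16 -0.279 [-0.49 -3.97]
17 -0.297 [-0.56 -4.21]
18 -0.314 [-0.63 -4.45]
19 -0.332 [-0.7  -4.69]
20 -0.349 [-0.78 -4.93]
21 -0.367 [-0.87 -5.17]
```

```bash
sed -i 's/range(4)/range(8)/; s/^A=np.array(A); /A=np.array(A)[2:]; /' av.py; python3 -m handwheel '[[[0,0,-0.035,0,-0.5,0,0],[0,0,-0.07,-0.02,-1,0,0],[0,0,-0.105,-0.05,-1.5,0,0],[0,0,-0.105,-0.05,-1.5,0,0],[0,0,-0.105,-0.05,-1.5,0,0]]]'; python3 av.py;  python3 sw.py '(1,2,3,4)'
```

```text
time_s: 15.25
tcp_pos: [471.3, -79.1, 33.7]
orientation: [-0.248, 0.969, 0.0, -0.0]
wrist_force: [-4.8, 3.0, 0.3]
grip_width: 5.3
finger_force: 109.4
F [-2.43  3.44 -0.89] M [0.624 0.558 0.438] sd [1.23 1.91 0.41 0.28 0.5  0.07] T_F -0.602 T -0.164 t 15.65
tcp [471.6 -79.2  33.8] yaw 208.82 r 144.1 brg 207.82 q [-0.17  0.32 -0.46  0.79  0.   -0.67]
tcp [471.6 -79.3  33.8] yaw -2.6386 r 144.1 bearing 207.87
F [-0.7  3.  -1.1] tool [-0.9  2.9  1.1] M [ 1.007 -0.076  0.482] axisT(F,F+M) -0.423 0.059 t 15.65
pivot [-144.    -2.4]
1 -0.017 [ 0.   -0.25]
2 -0.035 [-0.  -0.5]
3 -0.052 [-0.01 -0.75]
4 -0.07 [-0.02 -1.01]
```

```bash
python3 -m handwheel '[[[0,0,-0.017,0,-0.25,0,0],[0,0,-0.035,0,-0.5,0,0],[0,0,-0.035,0,-0.5,0,0],[0,0,-0.035,0,-0.5,0,0]]]'; python3 av.py
```

```text
time_s: 16.05
tcp_pos: [474.1, -84.0, 33.8]
orientation: [-0.266, 0.964, 0.0, -0.0]
wrist_force: [-3.3, 4.7, -0.2]
grip_width: 5.5
finger_force: 109.5
F [-2.31  2.87 -0.88] M [0.59  0.537 0.412] sd [1.05 1.54 0.57 0.32 0.49 0.06] T_F -0.525 T -0.113 t 16.45
tcp [474.2 -83.9  33.8] yaw 210.84 r 144.0 brg 209.95 q [-0.18  0.32 -0.45  0.8   0.   -0.71]
```

```bash
python3 -m handwheel '[[[0,0,-0.017,0,-0.25,0,0],[0,0,-0.035,0,-0.5,0,0],[0,0,-0.035,0,-0.5,0,0]]]'; python3 av.py
```

```text
time_s: 16.75
tcp_pos: [476.9, -88.4, 33.8]
orientation: [-0.283, 0.959, 0.0, 0.0]
wrist_force: [-3.4, 2.8, -0.8]
grip_width: 5.5
finger_force: 109.5
F [-2.91  3.01 -0.5 ] M [0.524 0.632 0.41 ] sd [0.95 1.14 0.38 0.35 0.48 0.06] T_F -0.59 T -0.18 t 17.15
tcp [476.7 -88.2  33.8] yaw 212.83 r 144.1 brg 211.94 q [-0.18  0.33 -0.44  0.8  -0.   -0.76]
```

```bash
python3 -m handwheel '[[[0,0,-0.017,0,-0.25,0,0],[0,0,-0.026,0,-0.38,0,0],[0,0,-0.026,0,-0.38,0,0]]]'; python3 av.py
```

```text
time_s: 17.45
tcp_pos: [478.8, -91.4, 33.8]
orientation: [-0.295, 0.955, 0.0, -0.0]
wrist_force: [-2.8, 4.8, 0.4]
grip_width: 5.7
finger_force: 109.6
F [-3.18  2.45 -0.3 ] M [0.632 0.468 0.433] sd [0.95 1.27 0.27 0.36 0.43 0.06] T_F -0.548 T -0.115 t 17.85
tcp [478.8 -91.4  33.8] yaw 214.33 r 144.1 brg 213.44 q [-0.19  0.33 -0.44  0.8   0.   -0.79]
```

```bash
python3 -m handwheel '[[[0,0,-0.017,0,-0.25,0,0],[0,0,-0.026,0,-0.38,0,0],[0,0,-0.026,0,-0.38,0,0]]]'; python3 av.py
```

```text
time_s: 18.15
tcp_pos: [480.9, -94.6, 33.8]
orientation: [-0.308, 0.951, 0.0, -0.0]
wrist_force: [-4.0, 2.1, -0.3]
grip_width: 5.7
finger_force: 109.4
F [-3.64  3.42 -0.42] M [0.562 0.715 0.468] sd [1.06 1.87 0.59 0.35 0.41 0.09] T_F -0.704 T -0.236 t 18.55
tcp [480.9 -94.5  33.8] yaw 215.83 r 144.1 brg 214.94 q [-0.19  0.33 -0.43  0.81  0.   -0.82]
```

```bash
python3 -m handwheel '[[[0,0,-0.017,0,-0.25,0,0],[0,0,-0.026,0,-0.38,0,0],[0,0,-0.026,0,-0.38,0,0]]]'; python3 av.py
```

```text
time_s: 18.85
tcp_pos: [483.1, -97.6, 33.7]
orientation: [-0.32, 0.947, 0.0, -0.0]
wrist_force: [-4.2, 5.7, -0.4]
grip_width: 5.4
finger_force: 109.5
F [-3.82  3.48 -0.75] M [0.768 0.619 0.515] sd [0.86 1.12 0.43 0.33 0.36 0.07] T_F -0.731 T -0.215 t 19.25
tcp [483.1 -97.5  33.8] yaw 217.31 r 144.1 brg 216.42 q [-0.2   0.34 -0.43  0.81  0.   -0.85]
```

```bash
python3 -m handwheel '[[[0,0,-0.017,0,-0.25,0,0],[0,0,-0.026,0,-0.38,0,0],[0,0,-0.026,0,-0.38,0,0]]]'; python3 av.py
```

```text
time_s: 19.55
tcp_pos: [485.4, -100.6, 33.7]
orientation: [-0.332, 0.943, 0.0, -0.0]
wrist_force: [-4.5, 2.6, -0.7]
grip_width: 5.3
finger_force: 109.3
F [-4.13  3.9  -0.47] M [0.663 0.837 0.599] sd [0.82 1.28 0.86 0.33 0.39 0.08] T_F -0.809 T -0.21 t 19.95
tcp [ 485.3 -100.6   33.8] yaw 218.81 r 144.1 brg 217.92 q [-0.2   0.34 -0.42  0.81  0.   -0.88]
```

```bash
python3 -m handwheel '[[[0,0,-0.017,0,-0.25,0,0],[0,0,-0.026,0,-0.38,0,0],[0,0,-0.026,0,-0.38,0,0]]]'; python3 av.py
```

```text
time_s: 20.25
tcp_pos: [487.8, -103.4, 33.7]
orientation: [-0.345, 0.939, 0.0, 0.0]
wrist_force: [-4.5, 4.6, -0.2]
grip_width: 5.6
finger_force: 109.5
F [-4.2   4.17 -0.26] M [0.93  0.682 0.643] sd [0.6  1.19 0.68 0.36 0.4  0.05] T_F -0.848 T -0.205 t 20.65
tcp [ 487.7 -103.4   33.7] yaw 220.31 r 144.1 brg 219.39 q [-0.21  0.35 -0.41  0.81  0.   -0.91]
```

```bash
python3 -m handwheel '[[[0,0,-0.017,0,-0.25,0,0],[0,0,-0.017,0,-0.25,0,0]]]'; python3 av.py; python3 gr.py
```

```text
time_s: 20.85
tcp_pos: [489.4, -105.3, 33.7]
orientation: [-0.353, 0.936, 0.0, -0.0]
wrist_force: [-3.9, 5.3, -0.1]
grip_width: 5.3
finger_force: 109.7
F [-4.1   4.66 -0.45] M [0.939 0.758 0.681] sd [0.43 0.61 0.3  0.05 0.05 0.04] T_F -0.893 T -0.212 t 21.25
tcp [ 489.3 -105.2   33.7] yaw 221.29 r 144.0 brg 220.36 q [-0.21  0.35 -0.41  0.81  0.   -0.93]
side [150. 217.] [78 75] 150.33495
scene [-36.  27.] [71 64] 108.711975
```

```bash
python3 -m handwheel '[[[0,0,-0.017,0,-0.25,0,0],[0,0,-0.035,0,-0.5,0,0],[0,0,-0.052,-0.01,-0.75,0,0],[0,0,-0.052,-0.01,-0.75,0,0]]]' 120; python3 av.py; python3 sw.py '(1,2,3,4)'; python3 gr.py
```

```text
time_s: 21.75
tcp_pos: [494.0, -110.8, 33.6]
orientation: [-0.377, 0.926, 0.001, -0.0]
wrist_force: [-6.1, 6.6, -0.3]
grip_width: 5.3
finger_force: 118.7
F [-5.78  3.77 -0.05] M [0.936 0.961 0.724] sd [1.01 1.47 0.42 0.31 0.3  0.09] T_F -0.968 T -0.244 t 22.15
tcp [ 493.8 -110.8   33.6] yaw 224.27 r 144.4 brg 223.21 q [-0.22  0.36 -0.39  0.82  0.   -0.99]
tcp [ 493.8 -110.9   33.6] yaw -2.3689 r 144.4 bearing 223.21
F [-5.4  4.6 -0.4] tool [0.6 7.  0.4] M [1.012 1.04  0.817] axisT(F,F+M) -1.015 -0.198 t 22.15
pivot [-144.3   -2.7]
1 -0.017 [ 0.   -0.25]
2 -0.035 [ 0.  -0.5]
3 -0.052 [-0.01 -0.76]
4 -0.07 [-0.02 -1.01]
side [153. 219.] [82 72] 151.4693
scene [-35.  29.] [67 70] 108.49447
```

```bash
python3 -m handwheel '[[[0,0,-0.017,0,-0.25,0,0],[0,0,-0.035,0,-0.5,0,0],[0,0,-0.044,-0.01,-0.63,0,0],[0,0,-0.044,-0.01,-0.63,0,0]]]'; python3 av.py; python3 av.py; python3 gr.py
```

```text
time_s: 22.65
tcp_pos: [498.3, -115.1, 33.5]
orientation: [-0.397, 0.918, 0.001, -0.0]
wrist_force: [-6.4, 4.8, -0.4]
grip_width: 5.3
finger_force: 119.6
F [-5.44  5.54  0.15] M [1.124 1.068 0.853] sd [0.83 0.46 0.58 0.06 0.03 0.03] T_F -1.119 T -0.265 t 23.05
tcp [ 498.2 -115.    33.5] yaw 226.81 r 144.1 brg 225.61 q [-0.23  0.36 -0.38  0.83  0.   -1.04]
F [-5.48  5.22 -0.44] M [1.08  1.025 0.85 ] sd [0.46 0.48 0.47 0.06 0.02 0.01] T_F -1.091 T -0.242 t 23.45
tcp [ 498.2 -115.    33.5] yaw 226.81 r 144.2 brg 225.61 q [-0.23  0.36 -0.38  0.83  0.   -1.04]
side [154. 219.] [82 73] 151.49916
scene [-34.  30.] [60 64] 109.54793
```

Torque has risen to about 0.26 N m, so the pad is bearing lightly, but the swing limit is near. I'll back off, withdraw and use one more hole to reach a clear snug value.

```bash
python3 -m handwheel '[[[0,0,0.07,-0.06,1,0,0],[0,0,0.14,-0.17,2,0,0],[0,0,0.14,-0.17,2,0,0]]]'; python3 f.py;  python3 -m handwheel '[[[0,0,0,1,0,0,0],[0,0,0,2.5,0,0,0],[0,0,0,4,0,0,0],[0,0,0,5.5,0,0,0],[0,0,0,5.5,0,0,0]]]'; python3 line.py | awk 'NR%3==1'; python3 gr.py; python3 sw.py 'range(-6,-70,-6)'
```

```text
time_s: 23.85
tcp_pos: [485.1, -100.2, 33.9]
orientation: [-0.331, 0.944, -0.0, -0.0]
wrist_force: [-0.3, 2.0, -0.2]
grip_width: 5.0
finger_force: 122.7
tcp [ 485.1 -100.2   33.9] yaw -2.4672 r 144.1 bearing 217.76
F [-0.3  2.  -0.2] tool [-1.   1.7  0.2] M [-0.085 -0.295  0.165] axisT(F,F+M) -0.25 -0.086 t 23.85
time_s: 24.35
tcp_pos: [440.6, -136.5, 33.9]
orientation: [-0.331, 0.944, 0.0, -0.0]
wrist_force: [-0.3, 1.4, -0.7]
grip_width: 5.3
finger_force: 118.1
[[188 188 188 189 190 191 191 190 179 141  92  76  81  84  87  89  92  94  95  93  90  87  85  81  77  77  96 139 175 186 187 187 184 179 173 170 168]
 [189 189 189 188 187 186 185 183 174 145 101  79  81  84  87  90  93  95  96  96  93  90  88  85  81  76  79 112 153 170 172 172 171 171 171 170 171]
 [167 173 174 174 173 173 173 173 174 167 127  87  84  94 103 105 100  95  96  98  97  93  90  87  85  79  77  99 143 166 169 170 171 172 172 171 170]
side [154. 219.] [82 73] 149.7232
scene [-34.  30.] [66 68] 109.66892
tcp [ 442.9 -135.5   34. ] yaw -2.4664 r 199.1 bearing 218.34
F [ 0.8 -0.3 -1.1] tool [-0.5 -0.7  1.1] M [ 0.032 -0.05   0.024] axisT(F,F+M) 0.146 0.17 t 24.5
pivot [-199.1   -1.2]
-6 0.105 [-0.12  2.08]
-12 0.209 [-0.46  4.14]
-18 0.314 [-1.01  6.15]
-24 0.419 [-1.77  8.09]
-30 0.524 [-2.73  9.94]
-36 0.628 [-3.87 11.68]
-42 0.733 [-5.19 13.29]
-48 0.838 [-6.68 14.75]
-54 0.942 [-8.3  16.06]
-60 1.047 [-10.06  17.18]
-66 1.152 [-11.92  18.11]
```

```bash
python3 -m handwheel '[[[0,0,0.105,-0.12,2.08,0,0],[0,0,0.209,-0.46,4.14,0,0],[0,0,0.314,-1.01,6.15,0,0],[0,0,0.419,-1.77,8.09,0,0],[0,0,0.524,-2.73,9.94,0,0],[0,0,0.628,-3.87,11.68,0,0],[0,0,0.733,-5.19,13.29,0,0],[0,0,0.838,-6.68,14.75,0,0],[0,0,0.942,-8.3,16.06,0,0],[0,0,1.047,-10.06,17.18,0,0],[0,0,1.152,-11.92,18.11,0,0],[0,0,1.187,-12.57,18.39,0,0],[0,0,1.187,-12.57,18.39,0,0],[0,0,1.187,-12.57,18.39,0,0]]]'; python3 sw.py '(6,)'
```

```text
time_s: 25.9
tcp_pos: [425.5, 87.2, 33.7]
orientation: [0.252, 0.968, -0.0, -0.0]
wrist_force: [-0.2, -0.9, -0.4]
grip_width: 5.2
finger_force: 118.2
tcp [425.5  87.2  33.7] yaw 2.6329 r 199.9 bearing 150.23
F [-0.2 -0.9 -0.4] tool [-0.3 -0.9  0.4] M [ 0.004 -0.011  0.011] axisT(F,F+M) 0.184 0.195 t 25.9
pivot [-199.9   -2.2]
6 -0.105 [-0.09 -2.09]
```

```bash
python3 -m handwheel '[[[0,0,0,-2,0,0,0],[0,0,0,-3.2,0,0,0],[0,0,0,-3.5,0,0,0],[0,0,0,-3.8,0,0,0],[0,0,0,-4.1,0,0,0],[0,0,0,-4.1,0,0,0]]]'; python3 f.py
```

```text
time_s: 26.5
tcp_pos: [461.3, 67.0, 33.8]
orientation: [0.253, 0.968, 0.0, -0.0]
wrist_force: [0.7, 0.1, -2.0]
grip_width: 5.3
finger_force: 118.2
tcp [461.3  67.   33.8] yaw 2.6307 r 158.7 bearing 150.16
F [ 0.7  0.1 -2. ] tool [-0.6  0.5  2. ] M [-0.039  0.047  0.006] axisT(F,F+M) -0.076 -0.07 t 26.5
```

```bash
python3 -m handwheel '[[[0,0,0,-0.4,0,0,0],[0,0,0,-0.8,0,0,0],[0,0,0,-1.2,0,0,0],[0,0,0,-1.45,0,0,0],[0,0,0,-1.45,0,0,0]]]'; python3 sw.py 'range(2,21,2)'; python3 av.py
```

```text
time_s: 27.0
tcp_pos: [474.4, 59.9, 33.8]
orientation: [0.253, 0.968, 0.0, 0.0]
wrist_force: [-1.0, 0.8, -0.5]
grip_width: 4.7
finger_force: 118.2
tcp [474.4  59.9  33.8] yaw 2.6305 r 143.8 bearing 150.02
F [-1.   0.8 -0.5] tool [1.3 0.2 0.5] M [ 0.017 -0.067  0.019] axisT(F,F+M) -0.029 -0.011 t 27.0
pivot [-143.8   -1.7]
2 -0.035 [-0.  -0.5]
4 -0.07 [-0.02 -1.  ]
6 -0.105 [-0.06 -1.5 ]
8 -0.14 [-0.12 -2.  ]
10 -0.175 [-0.19 -2.5 ]
12 -0.209 [-0.28 -2.99]
14 -0.244 [-0.38 -3.48]
16 -0.279 [-0.51 -3.97]
18 -0.314 [-0.65 -4.45]
20 -0.349 [-0.81 -4.93]
F [-0.26  0.11 -0.84] M [0.015 0.006 0.007] sd [0.39 0.21 0.23 0.03 0.02 0.03] T_F 0.005 T 0.012 t 27.4
tcp [473.9  60.   33.8] yaw 150.74 r 144.4 brg 150.07 q [ 0.13  0.32 -0.46  0.79  0.    0.64]
```

```bash
python3 -m handwheel '[[[0,0,-0.035,0,-0.5,0,0],[0,0,-0.07,-0.02,-1,0,0],[0,0,-0.105,-0.06,-1.5,0,0],[0,0,-0.14,-0.12,-2,0,0],[0,0,-0.175,-0.19,-2.5,0,0],[0,0,-0.209,-0.28,-2.99,0,0],[0,0,-0.209,-0.28,-2.99,0,0]]]'; python3 av.py; python3 sw.py 'range(1,5)'; python3 gr.py
```

```text
time_s: 28.1
tcp_pos: [461.5, 32.2, 33.8]
orientation: [0.15, 0.989, -0.0, -0.0]
wrist_force: [-0.5, 0.6, -1.1]
grip_width: 5.0
finger_force: 118.0
F [ 0.02  0.01 -1.39] M [ 0.018  0.017 -0.   ] sd [0.95 0.74 0.37 0.02 0.03 0.04] T_F -0.002 T -0.003 t 28.5
tcp [461.9  32.7  33.8] yaw 162.7 r 144.2 brg 161.93 q [ 0.07  0.29 -0.49  0.78  0.    0.37]
tcp [461.9  32.7  33.8] yaw 2.8397 r 144.2 bearing 161.94
F [ 0.8  1.  -1.4] tool [-0.4  1.2  1.4] M [0.02  0.05  0.032] axisT(F,F+M) -0.173 -0.142 t 28.5
pivot [-144.2   -1.9]
1 -0.017 [ 0.   -0.25]
2 -0.035 [-0.  -0.5]
3 -0.052 [-0.01 -0.75]
4 -0.07 [-0.02 -1.01]
side [154. 219.] [86 75] 155.84283
scene [-34.  29.] [66 68] 109.47542
```

```bash
python3 - <<'E'
from h import *
s=imaging.capture("scene");e=imaging.capture("side");w=imaging.capture("wrist")
f=lambda i,z:cv2.resize(i,z,interpolation=cv2.INTER_CUBIC)
m=np.zeros((600,800,3),np.uint8)
m[:,:500]=f(e["color"][170:230,230:280],(500,600)); m[:300,500:]=f(w["color"][90:384,100:412],(300,300)); m[300:,500:]=f(s["color"][170:230,220:280],(300,300))
cv2.imwrite("pics/p6.png",cv2.convertScaleAbs(m[:,:,::-1],alpha=1.3))
E
```

```text
(no output)
```

View pics/p6.png

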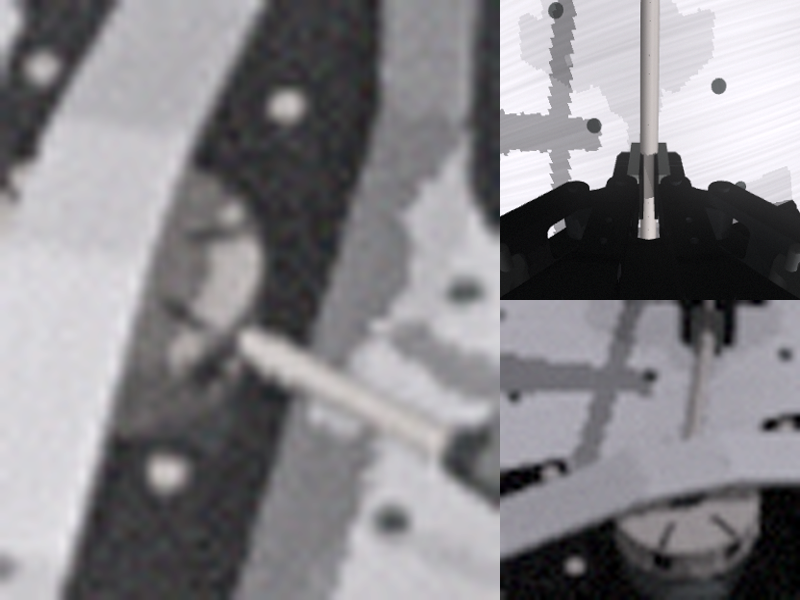

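The picture shows the bar's tip at crop (243,338), just outside the rim below the hole: the bar missed the hole and has slid back in the grip. I'll measure how far.

```bash
cat > end.py <<'E'
from h import *
from scipy.spatial.transform import Rotation as Ro
d=imaging.capture("wrist"); st=ctrl.read_state(); R=Ro.from_quat(st["orientation"]).as_matrix(); g=d["color"].astype(np.float32).mean(2)
np.set_printoptions(linewidth=250)
for l in range(20,110,5):
    row=[cv2.getRectSubPix(g,(1,1),tuple(map(float,proj(d,np.array([*st["tcp_pos"][:2],st["tcp_pos"][2]+18])+R[:,0]*l+R[:,1]*w,True))))[0,0] for w in range(-9,10)]
    print(l,np.array(row).astype(int))
E
python3 end.py; python3 - <<'E'
from h import *
e=imaging.capture("side"); t=onz(e,254.3,203.8,52); q=t[:2]-[599,-12]; print(t,np.hypot(*q),np.degrees(np.arctan2(q[1],q[0])), "hole mouth dark", [onz(e,230+u/10,170+v/10,52) for u,v in((205,375),(230,365))])
E
```

```text
20 [162 162 162 161 110  86 104 124 138 148 150 148 139 181 180 180 179 178 178]
25 [164 165 166 166 135  86 105 124 123 148 151 148 139 184 182 180 180 180 180]
30 [163 164 166 168 143  86 103 124 138 149 150 149 139 179 184 183 183 184 184]
35 [164 162 162 162 144  86 103 122 138 149 150 149 139 163 169 181 182 184 185]
40 [168 167 165 165 152  85 102 122 135 149 151 149 139 162 178 182 175 182 179]
45 [165 167 166 165 153  83 101 120 136 149 150 149 138 167 169 168 169 168 167]
50 [164 164 165 165 157  83 101 120 135 148 151 149 140 164 165 166 167 168 168]
55 [165 166 167 167 160  84  99 119 127 147 151 149 138 166 165 164 164 164 165]
60 [160 159 159 158 153  81  99 118 134 147 151 149 138 163 169 168 166 167 168]
65 [163 163 163 164 162  81  97 118 134 146 152 150 140 161 166 165 164 162 162]
70 [171 170 169 168 166  81  97 116 134 146 153 150 141 163 168 168 167 167 166]
75 [166 166 168 169 170  80  96 116 134 146 153 151 141 162 168 171 172 172 171]
80 [166 166 167 167 168  93  92 114 134 146 153 151 136 165 167 168 181 186 189]
85 [168 168 169 170 170 171 140  97 121 143 148 150 174 184 188 186 185 186 186]
90 [172 172 172 170 170 169 167 166 167 166 167 169 186 187 187 187 187 187 189]
95 [172 171 170 171 171 170 172 172 172 173 186 191 190 190 189 189 189 190 190]
100 [168 170 170 171 172 170 170 170 175 189 189 189 189 189 189 188 188 188 188]
105 [169 168 167 167 167 167 171 189 190 190 189 188 188 186 186 186 187 188 189]
[560.   -3.8  52. ] 39.852728890252926 168.12615089762642 hole mouth dark [array([565.8,  10.8,  52. ]), array([560.7,   6. ,  52. ])]
```

```bash
cat > pitch.py <<'E'
from h import *
from scipy.spatial.transform import Rotation as Ro
def prof(d,tcp,yaw,w,ls):
    g=d["color"].astype(np.float32).mean(2); x=np.array([np.cos(yaw),np.sin(yaw),0]); y=np.array([np.sin(yaw),-np.cos(yaw),0]); out=[]
    for l in ls:
        u=proj(d,np.array([tcp[0],tcp[1],tcp[2]+17.5])+x*l+y*w); s=np.arange(-6,6.01,.25)
        v=np.array([cv2.getRectSubPix(g,(1,1),(float(u[0]),float(u[1]+k)))[0,0] for k in s]); 
        wt=np.clip(v-np.percentile(v,60),0,None)*(np.abs(s)<5); out.append(round(float((wt*s).sum()/wt.sum()),2))
    return out
if __name__=="__main__":
    z=np.load("p4.npz"); ls=list(range(-35,-120,-7)); print(ls)
    print("first",prof({k:z["e"+k] for k in("K","R","t","color")},[426.84,54.15,35.44],2.7821,-.75,ls))
    st=ctrl.read_state(); R=Ro.from_quat(st["orientation"]).as_matrix()
    print("now",prof(imaging.capture("side"),st["tcp_pos"],np.arctan2(R[1,0],R[0,0]),-.6,ls))
E
python3 pitch.py; python3 f.py
```

```text
[-35, -42, -49, -56, -63, -70, -77, -84, -91, -98, -105, -112, -119]
first [-1.09, -2.57, -1.27, -0.38, 0.2, -1.09, -0.1, -1.07, -3.42, 1.11, -2.15, -0.73, 0.09]
now [3.57, -0.16, 2.12, -0.7, -2.99, -1.64, -0.8, -1.55, -1.71, -1.79, -4.03, -3.5, 1.07]
tcp [461.8  32.6  33.8] yaw 2.8398 r 144.2 bearing 162.01
F [-0.5  0.5 -0.9] tool [0.6 0.3 0.9] M [0.025 0.027 0.025] axisT(F,F+M) -0.048 -0.023 t 28.9
```

```bash
python3 -m handwheel '[[[0,0,0,2,0,0,0],[0,0,0.11,1.88,1.8,0.15,0],[0,0,0.223,1.55,3.63,0.25,0],[0,0,0.223,1.55,3.63,0.25,0],[0,0,0.223,1.55,3.63,0.25,0]]]'; python3 sw.py '(1,)'; python3 end.py | tail -6 | head -3; python3 - <<'E'
from h import *
e=imaging.capture("side"); g=e["color"].mean(2).astype(np.float32); np.set_printoptions(linewidth=200)
print(g[196:212,246:268].astype(int))
print("pred tip px", proj(e,[599+61*np.cos(np.radians(149.9))+.6,-12+61*np.sin(np.radians(149.9))+1,49]), "mouth", [proj(e,[599+40*np.cos(np.radians(b)),-12+40*np.sin(np.radians(b)),52]).round(1) for b in(145,150,155)])
E
```

```text
time_s: 29.4
tcp_pos: [457.6, 71.8, 31.2]
orientation: [0.258, 0.966, -0.0, -0.0]
wrist_force: [-0.6, -0.2, -0.8]
grip_width: 5.2
finger_force: 118.0
tcp [457.6  71.8  31.2] yaw 2.6199 r 164.4 bearing 149.34
F [-0.6 -0.2 -0.8] tool [ 0.4 -0.5  0.8] M [-0.005  0.011 -0.004] axisT(F,F+M) 0.078 0.073 t 29.4
pivot [-164.4   -2.2]
1 -0.017 [ 0.   -0.29]
80 [168 170 170 170 174 184  89 111 135 134 166 166 159 174 187 187 185 183 183]
85 [174 174 174 173 187 191 190  95 118 146 161 159 180 184 184 183 184 185 188]
90 [168 167 168 170 183 184 184 184 187 190 191 189 188 187 189 186 182 182 182]
[[ 89  90  89  84  91 126 139 139 139 136  66  38  41  37  38  30  42  74 101 101 100 100]
 [ 90  89  90  86  96 125 138 143 143 132  65  41  39  38  38  37  32  94 102 104 104 100]
 [ 85  91  90  86 111 133 136 139 143 112  59  39  35  38  42  41  47  98  98 104  99  96]
 [ 83  88  92  94 123 134 138 142 135  92  45  38  39  37  33  43  79 105 102  98 100  96]
 [ 71  61  72 114 129 136 139 140 118  72  40  41  45  42  40  46  92  99 103 104  93 100]
 [ 74  58  56 102 125 141 144 126  88  68  45  38  
[... 366 characters left out ...]
  37  53 103 105 100 104 128 144 156]
 [ 81 114  98  74  47  39  65  97  80  43  40  43  41  42  77 101 100  99 100 143 147 156]
 [ 73  81  76  50  40  38  62  81  54  36  45  40  30  47  92 100 106 130 130 144 148 155]
 [ 78  68  67  52  52  71  64  49  49  40  41  37  29  44  94 103 134 145 144 145 145 156]
 [ 69  63  75  67  72  72  63  53  41  38  35  35  57  69  99 135 145 146 144 142 145 154]
 [ 76  80  69  74  69  64  57  44  38  38  35  89 130 107 106 141 148 145 143 144 143 157]
 [ 75  70  65  63  64  53  58  50  42  39  51 129 157 148 127 134 144 144 147 147 142 153]]
pred tip px [257.06575731 212.31747106] mouth [array([250.3, 207.5]), array([251.4, 206.8]), array([252.3, 206. ])]
```

```bash
python3 -m handwheel '[[[0,0,0,-1,0,0.1,0],[0,0,0,-1.8,0,0.1,0],[0,0,0,-2.1,0,0.1,0],[0,0,0,-2.4,0,0.1,0],[0,0,0,-2.7,0,0.1,0],[0,0,0,-2.7,0,0.1,0]]]'; python3 f.py; python3 end.py | tail -6 | head -4
```

```text
time_s: 30.1
tcp_pos: [481.5, 58.1, 30.3]
orientation: [0.26, 0.966, 0.0, -0.0]
wrist_force: [0.1, 0.4, -1.0]
grip_width: 5.3
finger_force: 118.0
tcp [481.5  58.1  30.3] yaw 2.6165 r 136.8 bearing 149.2
F [ 0.1  0.4 -1. ] tool [0.1 0.4 1. ] M [ 0.051  0.045 -0.006] axisT(F,F+M) -0.053 -0.059 t 30.1
80 [171 174 177 176 188 157  96 122 148 164 174 172 155 191 192 195 195 197 198]
85 [181 179 177 177 188 193 188  95 132 158 169 164 192 192 193 194 195 196 195]
90 [175 177 177 182 189 188 190 194 197 198 195 193 191 192 193 192 189 190 191]
95 [182 196 197 198 197 196 194 192 192 192 193 191 189 187 187 191 194 197 196]
```

```bash
python3 -m handwheel '[[[0,0,0,-0.4,0,0,0],[0,0,0,-0.8,0,0,0],[0,0,0,-1.2,0,0,0],[0,0,0,-1.3,0,0,0]]]'; python3 end.py | tail -6 | head -3; python3 sw.py 'range(2,19,2)'
```

```text
time_s: 30.55
tcp_pos: [493.0, 51.6, 30.4]
orientation: [0.26, 0.966, 0.0, 0.0]
wrist_force: [0.8, -0.4, -1.0]
grip_width: 5.4
finger_force: 118.0
80 [185 186 188 193 201 152 103 130 155 172 182 179 164 197 199 201 204 205 204]
85 [184 185 187 189 202 200 194 101 116 166 177 172 204 204 202 200 200 199 201]
90 [178 180 183 184 196 198 199 201 202 202 203 206 204 202 200 202 202 204 206]
tcp [492.9  51.6  30.4] yaw 2.6165 r 123.7 bearing 149.05
F [-0.1 -0.3 -1.8] tool [-0.1 -0.3  1.8] M [-0.011  0.001  0.049] axisT(F,F+M) 0.033 0.082 t 30.6
pivot [-123.7   -1.9]
2 -0.035 [-0.   -0.43]
4 -0.07 [-0.02 -0.86]
6 -0.105 [-0.05 -1.29]
8 -0.14 [-0.09 -1.72]
10 -0.175 [-0.16 -2.15]
12 -0.209 [-0.23 -2.58]
14 -0.244 [-0.32 -3.  ]
16 -0.279 [-0.43 -3.42]
18 -0.314 [-0.55 -3.83]
```

The bar is in the hole and has not slid. Swinging 10°, then smaller steps.

```bash
python3 -m handwheel '[[[0,0,-0.035,0,-0.43,0,0],[0,0,-0.07,-0.02,-0.86,0,0],[0,0,-0.105,-0.05,-1.29,0,0],[0,0,-0.14,-0.09,-1.72,0,0],[0,0,-0.175,-0.16,-2.15,0,0],[0,0,-0.175,-0.16,-2.15,0,0]]]'; python3 av.py
```

```text
time_s: 31.2
tcp_pos: [483.3, 32.8, 30.5]
orientation: [0.173, 0.985, 0.001, 0.0]
wrist_force: [4.4, 3.2, -2.3]
grip_width: 4.9
finger_force: 119.4
F [ 2.03  3.59 -0.8 ] M [ 0.619 -0.282  0.304] sd [1.49 1.43 0.88 0.24 0.43 0.12] T_F -0.506 T -0.203 t 31.6
tcp [483.2  32.8  30.4] yaw 159.95 r 124.2 brg 158.85 q [ 0.07  0.33 -0.45  0.79  0.    0.42]
```

```bash
python3 -m handwheel '[[[0,0,-0.017,0,-0.215,0,0],[0,0,-0.035,0,-0.43,0,0],[0,0,-0.035,0,-0.43,0,0]]]'; python3 av.py
```

```text
time_s: 31.9
tcp_pos: [481.8, 28.3, 30.5]
orientation: [0.156, 0.988, 0.0, 0.0]
wrist_force: [0.4, 4.7, -1.7]
grip_width: 4.5
finger_force: 120.3
F [ 2.32  5.37 -0.39] M [ 0.971 -0.433  0.474] sd [1.85 0.28 0.64 0.07 0.76 0.05] T_F -0.722 T -0.249 t 32.3
tcp [481.9  28.4  30.5] yaw 162.01 r 123.9 brg 160.95 q [ 0.06  0.33 -0.45  0.79  0.    0.37]
```

```bash
python3 -m handwheel '[[[0,0,-0.017,0,-0.215,0,0],[0,0,-0.035,0,-0.43,0,0],[0,0,-0.035,0,-0.43,0,0]]]'; python3 av.py
```

```text
time_s: 32.6
tcp_pos: [480.7, 24.5, 30.5]
orientation: [0.139, 0.99, 0.001, 0.0]
wrist_force: [2.7, 7.1, -0.4]
grip_width: 4.6
finger_force: 120.9Traceback (most recent call last):
  File "av.py", line 5, in <module>
    im=imaging.capture("side"); st=ctrl.read_state(); A.append(np.r_[st["wrist_force"],st["moment"],st["tcp_pos"]])
ValueError: 200 camera calls are used up
```

```bash
python3 -m handwheel '[[[0,0,-0.017,0,-0.215,0,0],[0,0,-0.026,0,-0.32,0,0],[0,0,-0.026,0,-0.32,0,0]]]'; python3 av.py; python3 gr.py
```

```text
time_s: 33.2
tcp_pos: [479.9, 21.6, 30.5]
orientation: [0.126, 0.992, 0.001, 0.0]
wrist_force: [4.4, 7.2, -0.7]
grip_width: 4.8
finger_force: 121.2Traceback (most recent call last):
  File "av.py", line 5, in <module>
    im=imaging.capture("side"); st=ctrl.read_state(); A.append(np.r_[st["wrist_force"],st["moment"],st["tcp_pos"]])
ValueError: 200 camera calls are used up
Traceback (most recent call last):
  File "gr.py", line 9, in <module>
    B,V=ring(imaging.capture(n),rng,np.array(bias)); i,_=find_peaks(-V,prominence=8)
             ~~~~~~~~~~~~~~~^^^
ValueError: 200 camera calls are used up
```

The camera calls are used up. The rest goes by force, with held rows in between.

```bash
for i in 1 2 3 4 5; do python3 -m handwheel '[[[0,0,0,0,0,0,0]]]' >/dev/null; python3 f.py | tail -1; done; python3 f.py | head -1
```

```text
F [ 4.   5.8 -1. ] tool [-2.4  6.6  1. ] M [ 1.32  -1.261  0.584] axisT(F,F+M) -0.828 -0.244 t 33.3
F [ 3.5  5.5 -0.6] tool [-2.   6.2  0.6] M [ 1.367 -1.173  0.558] axisT(F,F+M) -0.773 -0.215 t 33.4
F [ 2.6  5.9 -0.6] tool [-1.1  6.4  0.6] M [ 1.233 -1.127  0.559] axisT(F,F+M) -0.796 -0.237 t 33.5
F [2.8 6.7 0.1] tool [-1.   7.2 -0.1] M [ 1.155 -0.987  0.481] axisT(F,F+M) -0.897 -0.417 t 33.6
F [ 3.3  6.1 -1.8] tool [-1.7  6.8  1.8] M [ 1.144 -0.854  0.43 ] axisT(F,F+M) -0.842 -0.413 t 33.7
tcp [479.8  21.6  30.5] yaw 2.889 r 123.8 bearing 164.28
```

```bash
python3 -m handwheel '[[[0,0,-0.017,0,-0.215,0,0],[0,0,-0.026,0,-0.32,0,0]]]' >/dev/null; for i in 1 2 3 4 5 6; do python3 -m handwheel '[[[0,0,0,0,0,0,0]]]' >/dev/null; python3 f.py | tail -1; done; python3 sw.py '(-4,-8)'
```

```text
F [ 1.   8.  -1.8] tool [0.8 8.  1.8] M [ 1.316 -0.291  0.556] axisT(F,F+M) -0.988 -0.432 t 34.0
F [ 0.5  7.  -0.8] tool [1.1 7.  0.9] M [ 1.199 -0.216  0.542] axisT(F,F+M) -0.86 -0.317 t 34.1
F [ 1.9  7.5 -1.4] tool [-0.1  7.8  1.4] M [ 1.187 -0.195  0.507] axisT(F,F+M) -0.962 -0.455 t 34.2
F [ 0.8  7.5 -1.1] tool [0.9 7.5 1.2] M [ 1.219 -0.143  0.518] axisT(F,F+M) -0.924 -0.405 t 34.3
F [ 1.1  7.4 -1.2] tool [0.6 7.5 1.2] M [ 1.165 -0.191  0.507] axisT(F,F+M) -0.926 -0.419 t 34.4
F [ 0.4  7.3 -1.1] tool [1.2 7.2 1.1] M [ 1.19  -0.194  0.504] axisT(F,F+M) -0.887 -0.383 t 34.5
tcp [479.   18.5  30.5] yaw 2.915 r 123.8 bearing 165.73
F [ 0.4  7.3 -1.1] tool [1.2 7.2 1.1] M [ 1.19  -0.194  0.504] axisT(F,F+M) -0.887 -0.383 t 34.5
pivot [-123.8   -2.8]
-4 0.07 [-0.05  0.86]
-8 0.14 [-0.16  1.72]
```

Torque is about 0.40 N m, so the pad is snug. Backing off, withdrawing and lifting clear.

```bash
python3 -m handwheel '[[[0,0,0.07,-0.05,0.86,0,0],[0,0,0.14,-0.16,1.72,0,0],[0,0,0.157,-0.19,1.93,0,0],[0,0,0.157,-0.19,1.93,0,0]]]'; for i in 1 2 3; do python3 -m handwheel '[[[0,0,0,0,0,0,0]]]' >/dev/null; python3 f.py | tail -1; done
```

```text
time_s: 34.9
tcp_pos: [484.4, 36.1, 30.2]
orientation: [0.191, 0.982, -0.0, -0.0]
wrist_force: [-1.3, 0.7, -0.0]
grip_width: 4.6
finger_force: 125.2
F [-3.2  0.6 -2.4] tool [ 3.2 -0.6  2.4] M [-0.446  0.847 -0.668] axisT(F,F+M) 0.081 -0.587 t 35.0
F [ 0.8 -0.4 -1.4] tool [-0.9 -0.1  1.4] M [ 0.018 -0.01   0.032] axisT(F,F+M) 0.011 0.043 t 35.1
F [ 0.6  0.  -1.6] tool [-0.5  0.2  1.6] M [0.008 0.004 0.036] axisT(F,F+M) -0.031 0.004 t 35.2
```

```bash
for i in 1 2; do python3 -m handwheel '[[[0,0,0,0.3,0,0,0],[0,0,0,0.6,0,0,0]]]' >/dev/null; python3 f.py | tail -1; done; python3 -m handwheel '[[[0,0,0,1.5,0,0,0],[0,0,0,3,0,0,0],[0,0,0,4.5,0,0,0],[0,0,0,4.5,0,0,0]]]'; python3 f.py; python3 - <<'E'
# target: bar as picked: centre c, grip 8 mm behind it
import numpy as np
from scipy.spatial.transform import Rotation as Ro
from bench import ctrl
st=ctrl.read_state(); R=Ro.from_quat(st["orientation"]).as_matrix(); p=st["tcp_pos"]
x=np.array([np.cos(2.751),np.sin(2.751),0]); 
c=np.array([397.7,344.6,18.5])-x*29.4   # bar centre as picked (TCP height), 
g=c+x*8
print("target",g,"shift cm",(R.T@(g-p)/10).round(2),"turn",-(2.751-np.arctan2(R[1,0],R[0,0])))
E
```

```text
F [ 0.6 -1.  -0.8] tool [-0.9 -0.7  0.8] M [-0.035  0.024  0.042] axisT(F,F+M) 0.088 0.131 t 35.4
F [-1.1  0.3 -0.9] tool [ 1.1 -0.1  0.9] M [0.041 0.043 0.058] axisT(F,F+M) 0.013 0.071 t 35.6
time_s: 36.0
tcp_pos: [429.3, 58.3, 30.2]
orientation: [0.191, 0.982, -0.0, -0.001]
wrist_force: [-0.3, 0.5, -0.5]
grip_width: 4.2
finger_force: 120.1
tcp [429.3  58.3  30.2] yaw 2.7579 r 183.7 bearing 157.48
F [-0.3  0.5 -0.5] tool [0.5 0.4 0.5] M [-0.045 -0.002  0.019] axisT(F,F+M) -0.073 -0.054 t 36.0
target [417.48822856 336.45223892  18.5       ] shift cm [11.51 25.35  1.17] turn 0.006888807582046574
```

```bash
python3 -m handwheel '[[[0,0,0,0,0,-5,0],[0,0,0.007,12.1,25.35,-5,0],[0,0,0.007,12.1,25.35,-5,0],[0,0,0.007,12.1,25.35,-5,0],[0,0,0.007,12.1,25.35,-5,0],[0,0,0.007,12.1,25.35,-5,0],[0,0,0.007,12.1,25.35,-5,0],[0,0,0.007,12.1,25.35,-5,0],[0,0,0.007,12.1,25.35,-5,0],[0,0,0.007,12.1,25.35,-2,0],[0,0,0.007,12.1,25.35,0,0],[0,0,0.007,12.1,25.35,0.5,0],[0,0,0.007,12.1,25.35,0.5,0]]]'; python3 f.py
```

```text
time_s: 37.3
tcp_pos: [415.7, 337.3, 26.1]
orientation: [0.195, 0.981, 0.001, 0.0]
wrist_force: [-0.8, -0.1, 11.5]
grip_width: 4.5
finger_force: 121.5
tcp [415.7 337.3  26.1] yaw 2.7481 r 394.5 bearing 117.69
F [-0.8 -0.1 11.5] tool [  0.7  -0.4 -11.5] M [0.09  0.804 0.128] axisT(F,F+M) 0.322 0.45 t 37.3
```

The near end touches its notch first, so the bar is pitched tip-up in the grip. I'll level it by pitching the tool about the near notch, watching the force.

```bash
python3 -m handwheel '[[[0,0.025,0,0.05,0,0.08,0],[0,0.05,0,0.1,0,0.2,0],[0,0.075,0,0.16,0,0.33,0],[0,0.075,0,0.16,0,0.33,0]]]'; python3 f.py | tail -1;  python3 -m handwheel '[[[0,0.025,0,0.06,0,0.13,0],[0,0.025,0,0.06,0,0.13,0]]]'; python3 f.py
```

```text
time_s: 37.7
tcp_pos: [415.1, 337.7, 25.2]
orientation: [0.196, 0.98, 0.009, -0.036]
wrist_force: [-5.4, -6.0, 33.6]
grip_width: 4.3
finger_force: 124.3
F [-5.4 -6.  33.6] tool [  5.1  -7.5 -33.4] M [-1.004  1.368  0.16 ] axisT(F,F+M) 2.971 3.13 t 37.7
time_s: 37.9
tcp_pos: [414.8, 337.9, 25.1]
orientation: [0.196, 0.979, 0.011, -0.047]
wrist_force: [-4.9, -9.6, 44.4]
grip_width: 4.3
finger_force: 126.0
tcp [414.8 337.9  25.1] yaw 2.7475 r 395.4 bearing 117.76
F [-4.9 -9.6 44.4] tool [  5.2 -10.6 -44.2] M [-1.735  1.611  0.251] axisT(F,F+M) 3.486 3.737 t 37.9
```

```bash
python3 -m handwheel '[[[0,0,0,0,0,-0.1,0],[0,0,0,0,0,-0.2,0],[0,0,0,0,0,-0.2,0]]]'; python3 f.py | tail -1
```

```text
time_s: 38.2
tcp_pos: [414.7, 337.9, 25.4]
orientation: [0.195, 0.98, 0.011, -0.047]
wrist_force: [-1.7, -5.8, 23.5]
grip_width: 4.9
finger_force: 123.1
F [-1.7 -5.8 23.5] tool [  1.7  -5.9 -23.4] M [-1.001  0.339  0.17 ] axisT(F,F+M) 1.673 1.843 t 38.2
```

```bash
python3 -m handwheel '[[[0,0,0,0,0,-0.1,0],[0,0,0,0,0,-0.18,0],[0,0,0,0,0,-0.18,0]]]'; python3 f.py | tail -1; python3 -m handwheel '[[[0,0,0,0,0,0,0.15],[0,0,0,0,0,0,0.3],[0,0,0,0,0,0,0.45],[0,0,0,0,0,0,0.45],[0,0,0,0,0,0,0.45]]]' 20; python3 f.py | tail -1
```

```text
time_s: 38.5
tcp_pos: [414.2, 337.8, 25.4]
orientation: [0.195, 0.98, 0.01, -0.048]
wrist_force: [1.6, -4.6, 9.5]
grip_width: 4.5
finger_force: 121.5
F [ 1.6 -4.6  9.5] tool [-2.3 -3.6 -9.8] M [-0.898 -0.353 -0.001] axisT(F,F+M) 0.288 0.288 t 38.5
time_s: 39.0
tcp_pos: [413.0, 338.9, 24.4]
orientation: [0.194, 0.98, 0.01, -0.049]
wrist_force: [-0.3, 0.5, -0.8]
grip_width: 38.5
finger_force: 0.0
F [-0.3  0.5 -0.8] tool [0.4 0.3 0.8] M [ 0.005 -0.062  0.018] axisT(F,F+M) 0.024 0.042 t 39.0
```

Released. The cameras are spent, so I'll check the bar's seat by touching its top lightly with closed fingers at two points.

```bash
python3 -m handwheel '[[[0,0,0,0,0,-3,0.45],[0,-0.05,0,0,0,-6,0.45],[0,-0.1,0,0,0,-6,0],[0,-0.1,0,0,0,-6,0],[0,-0.1,0,0,0,-6,0],[0,-0.1,0,0,0,-6,0]]]'; python3 - <<'E'
import numpy as np
from scipy.spatial.transform import Rotation as Ro
from bench import ctrl
st=ctrl.read_state(); R=Ro.from_quat(st["orientation"]).as_matrix(); p=st["tcp_pos"]; print(R[:,2].round(4),R[:,0].round(3),st["grip_width"])
x=np.array([np.cos(2.751),np.sin(2.751),0]); c=np.array([414.,337.6,46.5])
c=np.array([397.7,344.6,46.5])-x*np.dot([397.7-414,344.6-337],x[:2])
for l in(-38,38): print(l,(R.T@(c+x*l-p)/10).round(2))
E
```

```text
time_s: 39.6
tcp_pos: [418.4, 336.4, 83.6]
orientation: [0.195, 0.981, -0.0, -0.001]
wrist_force: [-0.8, -0.8, -0.3]
grip_width: 0.0
finger_force: 0.0
[-1.9e-03 -3.0e-04 -1.0e+00] [-0.924  0.382  0.002] 0.006981300649829619
-38 [-3.38 -0.02  3.7 ]
38 [ 4.22 -0.03  3.72]
```

```bash
python3 -m handwheel '[[[0,0,0,4.2,0,3,0],[0,0,0,4.2,0,3.7,0],[0,0,0,4.2,0,4.1,0],[0,0,0,4.2,0,4.1,0]]]' >/dev/null; python3 f.py; python3 -m handwheel '[[[0,0,0,0,0,0.2,0],[0,0,0,0,0,0.35,0],[0,0,0,0,0,0.35,0]]]' >/dev/null; python3 f.py
```

```text
tcp [380.3 352.5  42.7] yaw 2.7497 r 425.1 bearing 120.97
F [ 0.2  0.6 -0.4] tool [0.  0.7 0.4] M [ 0.013  0.004 -0.021] axisT(F,F+M) -0.22 -0.242 t 40.0
tcp [381.  352.9  40.6] yaw 2.749 r 425.1 bearing 120.86
F [ 0.2 -1.   6.1] tool [-0.6 -0.9 -6.1] M [-0.235 -0.073 -0.018] axisT(F,F+M) 0.157 0.139 t 40.3
```

```bash
python3 -m handwheel '[[[0,0,0,0,0,-1,0],[0,0,0,-4,0,-1,0],[0,0,0,-7.6,0,-0.6,0],[0,0,0,-7.6,0,-0.35,0],[0,0,0,-7.6,0,-0.35,0]]]' >/dev/null; python3 f.py; python3 -m handwheel '[[[0,0,0,0,0,0.2,0],[0,0,0,0,0,0.35,0],[0,0,0,0,0,0.35,0]]]' >/dev/null; python3 f.py
```

```text
tcp [450.7 323.1  43.5] yaw 2.7479 r 366.4 bearing 113.87
F [-1.2  0.9  0. ] tool [ 1.5  0.3 -0. ] M [-0.009  0.044  0.004] axisT(F,F+M) 0.28 0.285 t 40.8
tcp [449.6 324.   40.6] yaw 2.7507 r 367.7 bearing 113.97
F [-1.  -2.6  6.1] tool [-0.1 -2.8 -6.1] M [-0.494  0.15  -0.037] axisT(F,F+M) 0.726 0.689 t 41.1
```

The bar top reads 40.6 mm at both points, so the bar lies level and seated. Lifting clear and handing in.

```bash
python3 -m handwheel '[[[0,0,0,0,0,-4,0],[0,0,0,0,0,-9,0],[0,0,0,0,0,-12,0],[0,0,0,0,0,-12,0],[0,0,0,0,0,-12,0]]]'; python3 -c "
from bench import ctrl
print(ctrl.finish_job())"
```

```text
time_s: 41.6
tcp_pos: [449.7, 324.2, 160.4]
orientation: [0.194, 0.981, 0.001, 0.0]
wrist_force: [-0.2, -1.5, 0.3]
grip_width: 0.1
finger_force: 0.0
the job is handed in; nothing more can be done
None
```

I handed the job in at 41.6 s, with no verdict returned: the collar was turned with the bar to about 0.40 N m, within the snug range, and the bar is back in its rest, level by touch; its position along the rest was not checked, as the camera calls had run out.

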